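Find the key that opens the mail box and try its lid

TASK

The mail box on the counter is locked, and only one of the three keys in the wooden stand turns its lock: try them one after another, putting each wrong key back upright in the stand, until one turns the lock clockwise all the way, and leave that key in the lock. Then check that the box works: press its lid lever right down, hold the lid raised for about a second, and let the lever go so that the lid shuts. Do not disturb the other things on the counter.

Things in the scene. Friction and masses are not known exactly. Their poses are not given: they have to be found in the camera images.
- key_a_bow (a point): Steel key, 70 g, hanging upright in the stand. Point: centre of its bow, a plate 7 mm thick (x), 32 wide (y), 28 high (z up). Collar 26 mm wide, its underside 29 mm below the point. Under that: shank 7 mm, 50 mm long, round tip; flat bit 4 mm thick out to y = +18.5 mm, 47 mm long, with a gap 11 to 23 mm below the collar. Which key fits varies; only trying tells.
- key_b_bow (a point): Steel key, 70 g, hanging upright in the stand. Point: centre of its bow, a plate 7 mm thick (x), 32 wide (y), 28 high (z up). Collar 26 mm wide, its underside 29 mm below the point. Under that: shank 7 mm, 50 mm long, round tip; flat bit 4 mm thick out to y = +18.5 mm, 47 mm long, with a gap 23 to 35 mm below the collar. Which key fits varies; only trying tells.
- key_c_bow (a point): Steel key, 70 g, hanging upright in the stand. Point: centre of its bow, a plate 7 mm thick (x), 32 wide (y), 28 high (z up). Collar 26 mm wide, its underside 29 mm below the point. Under that: shank 7 mm, 50 mm long, round tip; flat bit 4 mm thick out to y = +18.5 mm, 47 mm long, with a gap 35 to 47 mm below the collar. Which key fits varies; only trying tells.
- stand: Fixed wooden key stand, 70 x 236 x 66 mm; origin under its centre, y lengthwise. Two rails (tops 66 mm up) leave a 12 mm gap over x = 0, y within +-105 mm. Shank and bit hang in the gap, collar on the rails: key axes parallel to the stand's, bow centre 95 mm up, keys some 66 mm apart. A key may go back anywhere along the gap.
- keyhole (a point): Lock axis at the top of the brass disc (48 mm wide, 100 mm up) in the right half of a fixed grey mail box 160 x 240 x 100 mm. Axes as the box: -x front, z up. Locked, its slot is 11 mm wide in x, y -6.5 to 21.5 mm. A key goes in from above, shank on this point, axes parallel, 50 mm down till the collar rests on the disc. Any key turns 0.3 to 0.5 rad; a wrong one then stops hard.
- lock (a joint): Turn of the brass lock disc, rad: 0 locked (also the start), grows clockwise seen from above, 1.3 at its stop = unlocked. Stays where it is left; takes about 0.05 N m; follows the key with up to 0.3 rad of play either way, so turn a wrong key back until the disc reads about 0 before drawing it out. Turned gently, a wrong key stops the disc below 0.35; forcing does not help.
- lever (a joint): Lid lever, rad: 0 up (at rest), 0.5 fully down at its stop. Sprung: springs back up when let go. Held by the lock until the lock is turned more than about 0.9 rad.
- lever_pad (a point): Centre of the top of the lever's black pad, 32 x 44 mm, that sticks out from the front of the mail box, 81 mm above the counter when up; x, y as the box's axes at rest. It swings down about a hinge 58 mm behind it (+x) and 3 mm lower, to about 53 mm above the counter; it takes 3 to 8 N. Pressed from above.
- lid (a joint): Lid over the left half of the mail box, rad: 0 shut, 0.7 with the lever fully down. Driven by the lever at 1.4 times its angle; hinged along its far edge.
- lid_edge (a point): Middle of the front edge of the steel lid (118 x 104 mm), 110 mm above the counter when shut; the far edge is hinged, so this edge rises by about 75 mm.
- tape: Roll of clear tape lying flat, 90 mm across, 24 mm high; origin under its centre. Bystander, not to be disturbed.
- mug: White mug, 80 mm wide, 90 mm high; origin under its centre. Bystander, not to be disturbed.
- stapler: Black stapler, 150 x 34 x 45 mm; origin under its centre. Bystander, not to be disturbed.
- stamp: Wooden hand stamp standing upright, 40 mm wide, 70 mm high; origin under its centre. Bystander, not to be disturbed.
- glue: White glue jar, 52 mm wide, 120 mm high; origin under its centre. Bystander, not to be disturbed.
There are look-alikes about, which are no part of the job. What is shaped like the part that bears key_b_bow but purple is not meant.

How it is judged:
By the outcome, as a careful person would: the job done as asked, in the order asked, and still so for the second after the job is handed in, with the robot touching nothing.
It also fails if it takes over 72 s, if anything falls off the work surface, if the arm or the gripper's body presses on something with over 40 N, if the wrist force passes 120 N, or if a joint passes its speed limit or range.

ROBOT

A 6-joint arm with a two-finger parallel gripper is mounted at the origin on the work surface. World frame = base frame: x ahead of the robot, y to its left, z up, the work surface at z = 0. Lengths are in m, angles in rad, forces in N, time in s.
With the tool pointing down it reaches from about 0.25 to 0.725 m from the base axis. Payload 4 kg.
Tool frame: the origin (TCP) lies on the centre line of the jaws, within the pads' length; the fingertips stand 25 mm ahead of it and the grasp point (between the pads) lies 6 mm ahead of it; z points along the fingers, x is the direction in which the jaws open and shut, and the axes are right-handed (so a half turn about z gives the same grasp; the last joint's range is limited). The gripper opens to 85 mm and grips with 20 to 120 N. Pads are 22 mm wide; open, the fingers measure 114 mm over their backs; the gripper's body (76 mm by 85 mm) begins 54 mm behind the grasp point. The pads swing forward as they close: fully open they stand 13 mm farther back than shut.
Start: joints at [-1.344, 0.241, 0.005, 1.335, 0, 1.571], TCP at [0.112, -0.487, 0.256] pointing down, gripper open.
Joint ranges: [-2.72, 2.72], [-1.05, 1.87], [-1.09, 1.28], [-1.99, 2.15], [-1.42, 1.44], [-3.14, 3.14]. Speed limits (rad/s): [2.79, 2.79, 3.14, 3.14, 3.14, 3.14].

INTERFACE

Orientations are given as a unit quaternion [x, y, z, w].
In Python, from workcell import bot, imaging, order gives the robot as it stands.
- The arm moves only by the tool carry_out, never from a script. Its argument "moves" is a list of rows, each a list of 5 numbers: the shift along the tool's x, y, z scaled (see below), then the turn about the tool's z scaled (see below), then the opening, from -1 (shut) to 1 (fully open). In form: [[tx, ty, tz, roll, hand], ...]. A call has 1 to 20 rows; each row is the pose to reach, as a shift and turn from the pose commanded when the call began, along the tool's axes at that moment; what a row does not reach only later rows make up. The controller multiplies each number of a shift by 0.1 m and each number of a turn by 90 degrees. A row lasts 1/10 s, in which the tool goes at most 50 mm and 8.59 degrees, less where a joint would pass 70% of its speed; a pose out of reach is approached as far as the arm can. A call with a number of a shift or a turn outside -1 to 1 is refused whole. A call with a gripper value outside its range is refused whole. The fingers move at their own pace and stop on an object; the grip force is fixed at half the most. Time passes only in rows, so rows that repeat a pose let the fingers close. It gives the time, the measured TCP pose, the force and the opening at its end, in the units of the state.
- bot.get_obs(): the state, without advancing time (a new reading comes with each control period).
- imaging.camera(name): name is "scene" or "side" or "wrist"; returns the picture (384x512x3 uint8, red, green, blue); there is no depth.
- imaging.camera_model(name): a dict with "fovy" (degrees; the focal length in pixels is half the picture's height over the tangent of half this angle, whatever the lens; pixels are square), "cx", "cy" (the principal point, pixels), "eye" and "rotation" of the camera in the world. Camera axes: x right, y up, looking along -z (the intrinsics and any distortion apply to the point x, -y, -z); pixel columns grow to the right and rows downward; lengths in m; the calibration is good to about 2 mm. The wrist camera is an equidistant fisheye: a pixel r from the principal point sees the ray r / f radians off the axis. A picture is of the moment at which its call begins: read the wrist's pose just before it. camera_model takes no time and is no camera call; for the wrist camera it gives the pose at the moment of the call.
- order.job_done(): hands the job in, once; it reports no verdict.
The state is a dict: "clock": time; "joint_pos": joint angles; "joint_vel": joint speeds; "tau": joint torques, N m; "eef_pos": TCP position; "tool_rot": TCP orientation; "ft_force": force on the tool from outside, world axes, zero at the start; "ft_torque": the same for the moment, N m; "grip_width": finger opening in m.
Only numpy, scipy, OpenCV 4.12 (cv2) and the standard library are available. Lean on these libraries where they do the work, as an engineer would, in place of code of your own. Each camera call takes 0.05 s, during which the arm holds its last target.

## Working session

There is one attempt and no reset: what is moved stays moved. The work goes in short steps, Python scripts to look and compute and a tool call to move; the robot and the scene stay as the last step left them, time stands still between calls to the robot, and variables do not carry over. Pictures are saved under pics/ and viewed, and the job is handed in when it is done.

Besides the shell and the picture viewer there is one more tool, called as name(argument=value, ...) on one line, values as JSON. carry_out: Moves the arm, as the interface text tells. Its arguments: {"type":"object","properties":{"moves":{"type":"array","items":{"type":"array","items":{"type":"number","minimum":-1,"maximum":1}}}},"required":["moves"]}

```bash
ls; mkdir -p pics; python3 - <<'E'
from workcell import bot, imaging
import cv2
print(bot.get_obs())
for n in ["scene","side","wrist"]:
    m=imaging.camera_model(n); print(n,m)
    cv2.imwrite(f"pics/{n}0.png",imaging.camera(n)[:,:,::-1])
E
```

```text
pics
{'clock': 0.0, 'joint_pos': array([-1.34401215e+00,  2.41397819e-01,  3.69998334e-03,  1.33520669e+00,
       -3.77131147e-05,  1.57078978e+00]), 'joint_vel': array([-0.00088648,  0.00191594, -0.00106586, -0.00027086,  0.00080003,
       -0.00044163]), 'tau': array([ 4.20436045e-04, -3.72315967e+01,  2.52408439e+01,  1.68766739e-02,
       -5.90949455e-06, -3.73584385e-06]), 'eef_pos': array([ 0.11227878, -0.48662067,  0.25541123]), 'tool_rot': array([ 7.82575963e-01, -6.22554215e-01, -8.36648915e-04, -6.41483668e-04]), 'ft_force': array([ 0.99380466,  0.02789364, -0.56045739]), 'ft_torque': array([-0.00277422, -0.0208197 , -0.02579883]), 'grip_width': 0.08558670546046708}
scene {'fovy': 50.54932669474118, 'cx': 250.4561082012591, 'cy': 187.52397807783493, 'eye': array([1.08754907, 0.76092479, 1.25149482]), 'rotation': array([0.10493706, 0.32625607, 0.8899393 , 0.30092063])}
side {'fovy': 43.0578054138502, 'cx': 261.2010655308097, 'cy': 195.04140696142883, 'eye': array([ 0.22121903, -1.06178564,  1.02928021]), 'rotation': array([ 0.41766262, -0.05092258, -0.13754426,  0.89668634])}
wrist {'fovy': 65.70646984690485, 'cx': 255.69274119640244, 'cy': 188.88783152568996, 'eye': array([ 0.17733328, -0.47255869,  0.37274477]), 'rotation': array([-0.10589522,  0.08489184, -0.6162432 ,  0.77577309])}
```

View pics/scene0.png

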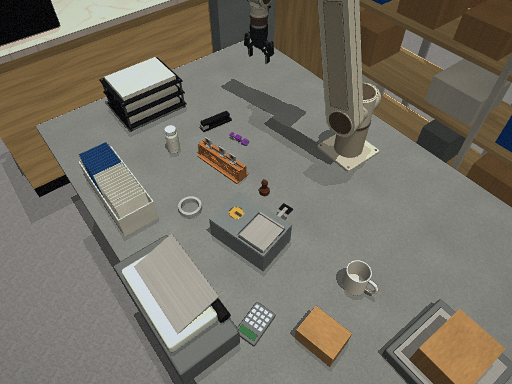

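View pics/side0.png

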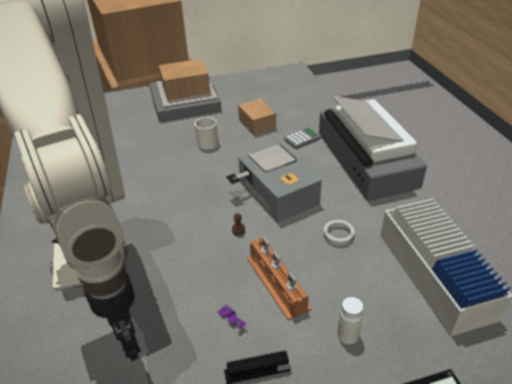

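View pics/wrist0.png

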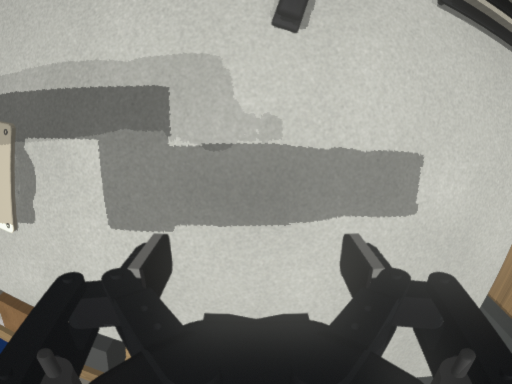

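```bash
cat > h.py <<'E'
import numpy as np, cv2
from scipy.spatial.transform import Rotation as R
from workcell import bot, imaging
def ray(m,u,v):
    f=192/np.tan(np.radians(m["fovy"])/2)
    d=np.array([(u-m["cx"])/f,(v-m["cy"])/f])
    if m.get("fish"):
        r=np.hypot(*d); s=np.sin(r)/r if r>0 else 1
        c=np.array([d[0]*s,-d[1]*s,-np.cos(r)])
    else: c=np.array([d[0],-d[1],-1.])
    c=R.from_quat(m["rotation"]).apply(c); return m["eye"],c/np.linalg.norm(c)
def model(n):
    m=dict(imaging.camera_model(n)); m["fish"]=(n=="wrist"); return m
def onz(m,u,v,z):
    e,d=ray(m,u,v); return e+d*(z-e[2])/d[2]
def proj(m,p):
    f=192/np.tan(np.radians(m["fovy"])/2)
    c=R.from_quat(m["rotation"]).inv().apply(np.asarray(p)-m["eye"])
    x,y,z=c[...,0],-c[...,1],-c[...,2]
    if m.get("fish"):
        rho=np.hypot(x,y); th=np.arctan2(rho,z); k=th/np.maximum(rho,1e-9)
        return np.stack([m["cx"]+f*k*x,m["cy"]+f*k*y],-1)
    return np.stack([m["cx"]+f*x/z,m["cy"]+f*y/z],-1)
def crop(n,out,u0,v0,u1,v1,k,im=None):
    if im is None: im=imaging.camera(n)
    c=im[v0:v1,u0:u1,::-1]; cv2.imwrite(out,cv2.resize(c,None,fx=k,fy=k,interpolation=cv2.INTER_CUBIC))
def tri(*rs):
    A=0;b=0
    for e,d in rs:
        P=np.eye(3)-np.outer(d,d); A=A+P; b=b+P@e
    return np.linalg.solve(A,b)
E
python3 - <<'E'
from h import *
im=cv2.imread("pics/side0.png")[:,:,::-1]; crop("",'pics/sc.png',200,130,340,340,3.8 and 2.8,im) 
im=cv2.imread("pics/scene0.png")[:,:,::-1]; crop("",'pics/scc.png',160,100,310,270,3.5,im)
s=model("side"); 
print("purple",onz(s,232,317,0.0),"padd",onz(s,237,178,.081),"kh",onz(s,290,178,.1))
E
```

```text
purple [ 0.34148454 -0.32443054  0.        ] padd [0.47557982 0.12098675 0.081     ] kh [0.62549586 0.04533712 0.1       ]
```

View pics/sc.png

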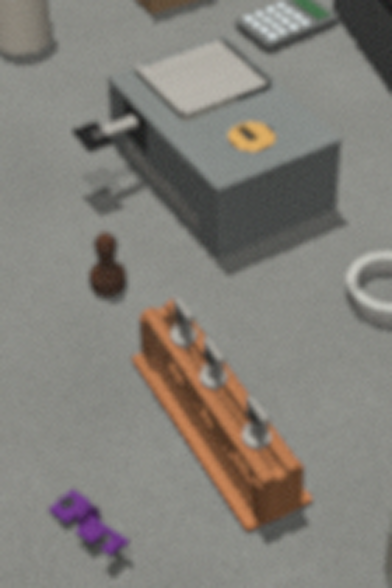

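View pics/scc.png

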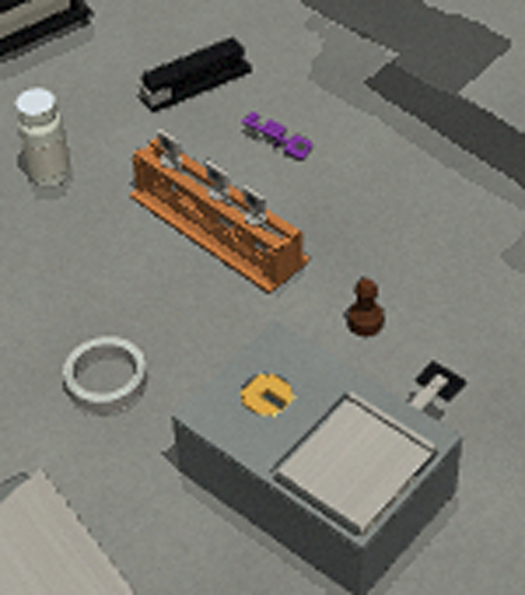

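```bash
python3 - <<'E'
from h import *
s=model("side");c=model("scene")
S=[(184,320),(213,361),(258,420)];C=[(254,203),(216,180),(169,151)]
P=[]
for a,b in zip(S,C):
    p=tri(ray(s,200+a[0]/2.8,130+a[1]/2.8),ray(c,160+b[0]/3.5,100+b[1]/3.5)); P.append(p); print(p)
d=P[0]-P[2]; print(np.degrees(np.arctan2(d[1],d[0])))
k=tri(ray(s,200+250/2.8,130+136/2.8),ray(c,160+268/3.5,100+396/3.5));print("key",k, onz(s,200+250/2.8,130+136/2.8,.1),onz(c,160+268/3.5,100+396/3.5,.1))
print("pad",onz(s,200+90/2.8,130+133/2.8,.081),onz(c,160+440/3.5,100+380/3.5,.081))
# box top corners side
for q in [(110,78),(218,190),(340,143)]: print("corner",onz(s,200+q[0]/2.8,130+q[1]/2.8,.1))
for q in [(463,440),(358,553),(172,420),(280,325)]: print("cornerC",onz(c,160+q[0]/3.5,100+q[1]/3.5,.1))
E
```

```text
[ 0.47179562 -0.19075561  0.09049147]
[ 0.48314037 -0.24849976  0.08912426]
[ 0.49911262 -0.32484212  0.08662234]
101.51509687392527
key [0.62166731 0.04504727 0.09919945] [0.62247711 0.04336078 0.1       ] [0.62071584 0.04601807 0.1       ]
pad [0.46164456 0.12834428 0.081     ] [0.46067874 0.12562799 0.081     ]
corner [0.50436037 0.1975299  0.1       ]
corner [ 0.56057252 -0.0320059   0.1       ]
corner [0.71109698 0.00072805 0.1       ]
cornerC [0.500716   0.20577224 0.1       ]
cornerC [0.66034208 0.24234534 0.1       ]
cornerC [0.71357451 0.01186733 0.1       ]
cornerC [ 0.55666937 -0.02103384  0.1       ]
```

carry_out(moves=[[-0.75,-1,0,-1,1],[-0.75,-1,0,-1,1],[-0.75,-1,0,-1,1],[-0.75,-1,0,-1,1],[-0.75,-1,0,-1,1],[-0.75,-1,0,-1,1],[-0.75,-1,0,-1,1],[-0.75,-1,0,-1,1],[-0.75,-1,0,-1,1],[-0.75,-1,0,-1,1],[-0.75,-1,0,-1,1]])

```text
clock: 1.25
eef_pos: [0.1929, -0.3914, 0.256]
tool_rot: [0.993, 0.115, -0.0, -0.0]
ft_force: [-0.3, -0.2, -0.8]
grip_width: 0.0851
```

carry_out(moves=[[1,-0.7,0,-1,1],[1,-0.7,0,-1,1],[1,-0.7,0,-1,1],[1,-0.7,0,-1,1],[1,-0.7,0,-1,1],[1,-0.7,0,-1,1],[1,-0.7,0,-1,1],[1,-0.7,0,-1,1],[1,-0.7,0,-1,1],[1,-0.7,0,-1,1],[1,-0.7,0,-1,1]])

```text
clock: 2.35
eef_pos: [0.2745, -0.3007, 0.2561]
tool_rot: [0.621, 0.784, 0.0, -0.0]
ft_force: [-0.5, 0.3, 0.5]
grip_width: 0.0853
```

carry_out(moves=[[0.3,1,0,-1,1],[0.3,1,0,-1,1],[0.3,1,0,-1,1],[0.3,1,0,-1,1],[0.3,1,0,-1,1],[0.3,1,0,-1,1],[0.3,1,0,-1,1],[0.3,1,0,-1,1],[0.3,1,0,-1,1],[0.3,1,0,-1,1],[0.3,1,0,-1,1]])

```text
clock: 3.45
eef_pos: [0.3652, -0.2491, 0.256]
tool_rot: [-0.115, 0.993, 0.0, -0.0]
ft_force: [-0.1, -0.4, 0.1]
grip_width: 0.0852
```

carry_out(moves=[[-1,0,0,0,1],[-1,0,0,0,1],[-1,0,0,0,1],[-1,0,0,0,1]])

```text
clock: 3.85
eef_pos: [0.4632, -0.2261, 0.2551]
tool_rot: [-0.114, 0.993, 0.001, -0.001]
ft_force: [-0.0, 0.2, -0.4]
grip_width: 0.0852
```

```bash
python3 - <<'E'
from h import *
o=bot.get_obs(); print(o["clock"],o["eef_pos"],R.from_quat(o["tool_rot"]).as_matrix().round(3),o["joint_pos"])
import pickle
m=model("wrist"); im=imaging.camera("wrist"); pickle.dump((m,im),open("w1.pkl","wb")); cv2.imwrite("pics/w1.png",im[:,:,::-1]); print(m)
E
```

```text
3.85 [ 0.46315224 -0.22611337  0.255136  ] [[-0.974 -0.227 -0.002]
 [-0.227  0.974  0.001]
 [ 0.002  0.001 -1.   ]] [-4.54030446e-01  2.73569448e-01  4.57113091e-02  1.34547794e+00
 -2.53433689e-04 -2.25348418e+00]
{'fovy': 65.70646984690485, 'cx': 255.69274119640244, 'cy': 188.88783152568996, 'eye': array([ 0.47753466, -0.29339938,  0.37228688]), 'rotation': array([ 0.01681129, -0.13487603,  0.98419951, -0.11347754]), 'fish': True}
```

View pics/w1.png

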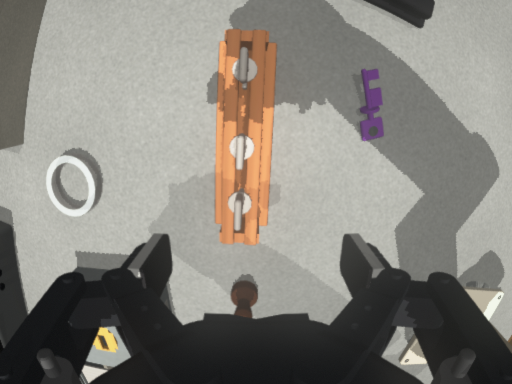

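```bash
python3 - <<'E'
from h import *
import pickle
m,im=pickle.load(open("w1.pkl","rb")); a=cv2.resize(im[20:250,205:285,::-1],None,fx=5,fy=5,interpolation=cv2.INTER_CUBIC); 
b=np.hstack([a[:575],a[575:]]); cv2.imwrite("pics/w1c.png",b)
E
```

```text
(no output)
```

View pics/w1c.png

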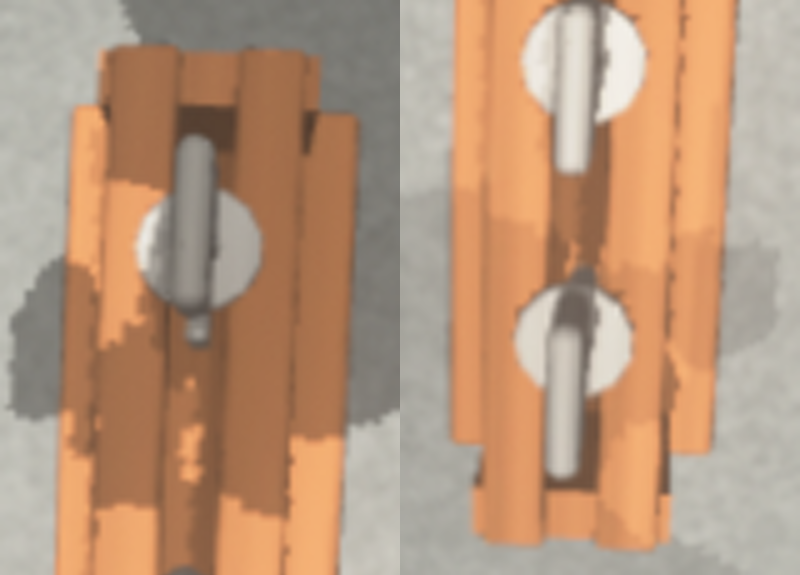

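```bash
python3 - <<'E'
from h import *
import pickle
m,im=pickle.load(open("w1.pkl","rb"))
def T(x,y): 
    if x>400: x-=400;y+=575
    return x/5+205-.4,y/5+20-.4
Pc=[onz(m,*T(*q),.071) for q in [(199,248),(585,64),(574,340)]]
print(np.array(Pc))
Pb=[(onz(m,*T(*a),.109),onz(m,*T(*b),.109)) for a,b in [((196,138),(192,305)),((580,5),(572,172)),((568,328),(563,476))]]
for a,b in Pb: print((a+b)/2,np.linalg.norm(a-b),np.degrees(np.arctan2(*(b-a)[:2][::-1])))
for P in (Pc,[(a+b)/2 for a,b in Pb]):
    d=P[2]-P[0];print("yaw",np.degrees(np.arctan2(d[1],d[0]))-90, np.linalg.norm(P[1]-P[0]),np.linalg.norm(P[2]-P[1]))
E
```

```text
[[ 0.49672832 -0.32938008  0.071     ]
 [ 0.4816117  -0.25104237  0.071     ]
 [ 0.47108145 -0.1927812   0.071     ]]
[ 0.49628802 -0.32943421  0.109     ] 0.030280337288249953 101.87096626476045
[ 0.48169022 -0.25157078  0.109     ] 0.030349777224354176 99.88432859375875
[ 0.47081438 -0.19273031  0.109     ] 0.030048174522714625 100.23458196558713
yaw 10.633669269765704 0.07978288120749587 0.05920515540623678
yaw 10.555528180616989 0.0792200045268337 0.05983715622028738
```

carry_out(moves=[[-0.15,0.31,0.5,0.028,0],[-0.15,0.31,0.8,0.028,0],[-0.15,0.31,0.9,0.028,0],[-0.15,0.31,0.9,0.028,0]])

```text
clock: 4.3
eef_pos: [0.4684, -0.1932, 0.1654]
tool_rot: [-0.091, 0.996, 0.001, -0.002]
ft_force: [-0.0, -0.1, -0.0]
grip_width: 0.0424
```

```bash
cat >> h.py <<'E'
def st():
    o=bot.get_obs(); M=R.from_quat(o["tool_rot"]).as_matrix()
    print(round(o["clock"],2),"pos",o["eef_pos"].round(4),"yaw",np.degrees(np.arctan2(M[1,0],M[0,0])).round(2)%360,"F",o["ft_force"].round(1),"Tq",o["ft_torque"].round(2),"w",round(o["grip_width"],4)); return o,M
def goto(p,yaw):
    o,M=st(); d=M.T@(np.array(p)-o["eef_pos"]); y=np.degrees(np.arctan2(M[1,0],M[0,0])); r=-((yaw-y+180)%360-180)
    print("shift",(d*10).round(3),"roll",round(r/90,4))
def snap(n,f,box=None,k=2):
    import pickle
    m=model(n); im=imaging.camera(n); pickle.dump((m,im),open(f"pics/{f}.pkl","wb"))
    if box: im=im[box[1]:box[3],box[0]:box[2]]
    else: k=1
    cv2.imwrite(f"pics/{f}.png",cv2.resize(im[:,:,::-1],None,fx=k,fy=k,interpolation=cv2.INTER_CUBIC)); return m
E
python3 - <<'E'
from h import *
goto([.4709,-.1928,.101],190.6); snap("wrist","w2")
E
```

```text
4.3 pos [ 0.4684 -0.1932  0.1654] yaw 190.43 F [-0.  -0.1 -0. ] Tq [ 0.03 -0.01  0.02] w 0.0424
shift [-0.027 -0.002  0.644] roll -0.0019
```

View pics/w2.png

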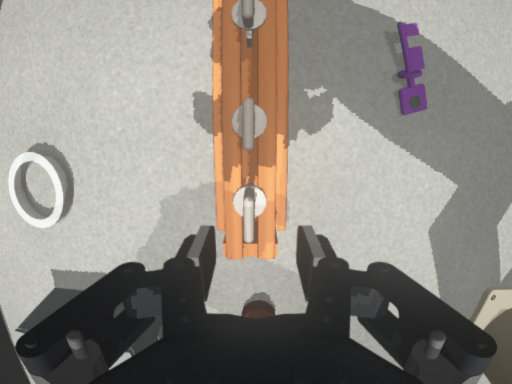

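```bash
python3 - <<'E'
from h import *
import pickle
m,im=pickle.load(open("pics/w2.pkl","rb"))
for p in [(.4709,-.1928,.109),(.4684,-.1932,.109),(.4684,-.1932,.14)]: print(proj(m,np.array(p)))
crop("","pics/w2c.png",210,180,310,270,6,im)
E
```

```text
[248.86231479 219.99491158]
[252.90149841 220.08601792]
[252.61022791 241.59711719]
```

View pics/w2c.png

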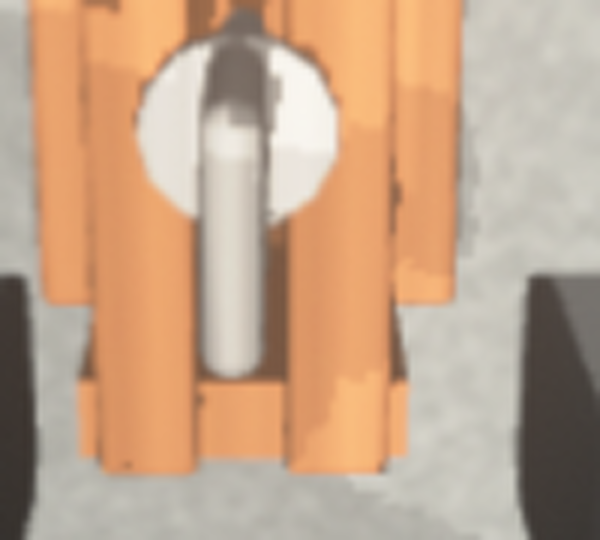

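carry_out(moves=[[-0.027,0,0.3,0,-0.3],[-0.027,0,0.55,0,-0.3],[-0.027,0,0.644,0,-0.3],[-0.027,0,0.644,0,-1],[-0.027,0,0.644,0,-1],[-0.027,0,0.644,0,-1],[-0.027,0,0.644,0,-1]])

```text
clock: 5.05
eef_pos: [0.4742, -0.1932, 0.1034]
tool_rot: [-0.091, 0.996, -0.001, 0.001]
ft_force: [-0.4, -0.3, 2.2]
grip_width: 0.0061
```

```bash
python3 - <<'E'
from h import *
st()
E
```

```text
5.05 pos [ 0.4742 -0.1932  0.1034] yaw 190.47 F [-0.4 -0.3  2.2] Tq [ 0.03  0.09 -0.  ] w 0.0061
```

carry_out(moves=[[0,0,-0.1,0,-1],[0,0,-0.3,0,-1],[0,0,-0.6,0,-1],[0,0,-1,0,-1],[0,0,-1,0,-1],[0,0,-1,0,-1]])

```text
clock: 5.65
eef_pos: [0.4739, -0.1929, 0.2037]
tool_rot: [-0.091, 0.996, -0.001, 0.002]
ft_force: [-0.2, -0.3, -1.9]
grip_width: 0.0062
```

```bash
python3 - <<'E'
from h import *
st(); snap("side","s3",(190,130,350,320),4); snap("wrist","w3")
E
```

```text
5.65 pos [ 0.4739 -0.1929  0.2037] yaw 190.48 F [-0.2 -0.3 -1.9] Tq [-0.01 -0.02 -0.02] w 0.0062
```

View pics/s3.png

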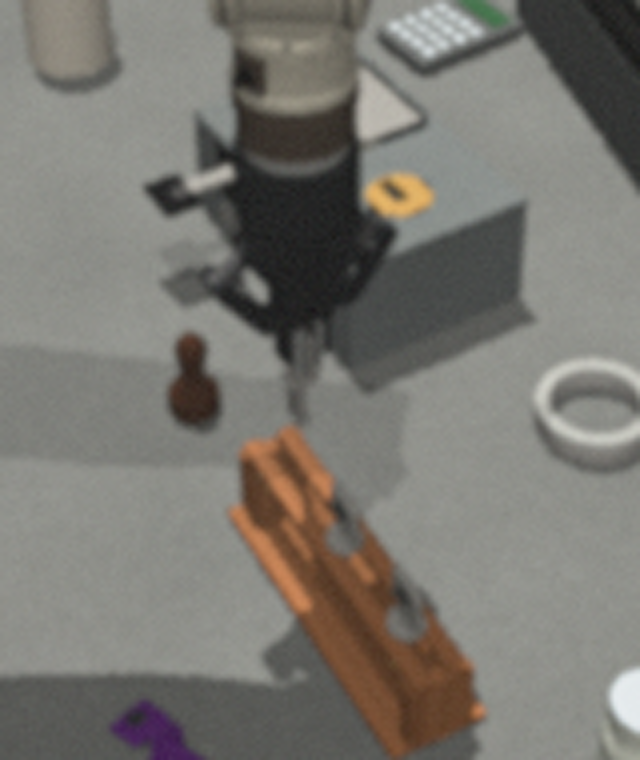

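View pics/w3.png

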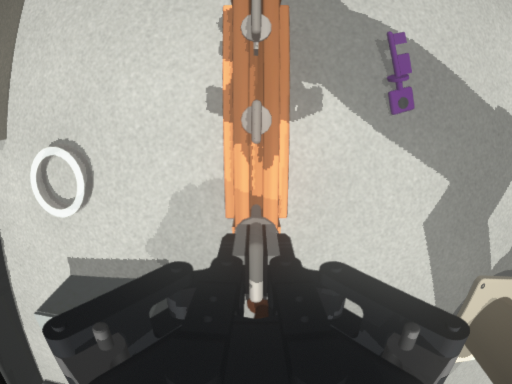

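carry_out(moves=[[-0.3,0.4,-0.1,0,-1],[-0.62,0.89,-0.1,0,-1],[-0.62,0.89,-0.1,0,-1]])

```text
clock: 6.05
eef_pos: [0.5186, -0.09, 0.2105]
tool_rot: [-0.094, 0.996, 0.001, -0.001]
ft_force: [-0.1, -0.3, -0.9]
grip_width: 0.0065
```

carry_out(moves=[[-0.3,0.4,0,0,-1],[-0.62,0.89,0,0,-1]])

```text
clock: 6.25
eef_pos: [0.559, -0.0026, 0.2104]
tool_rot: [-0.09, 0.996, -0.0, -0.001]
ft_force: [0.6, -0.6, -0.4]
grip_width: 0.0057
```

carry_out(moves=[[-0.3,0.4,0,-0.038,-1],[-0.62,0.89,0,-0.038,-1],[-0.62,0.89,0,-0.038,-1],[-0.62,0.89,0,-0.038,-1],[-0.62,0.89,0,-0.038,-1]])

```text
clock: 6.75
eef_pos: [0.6032, 0.0947, 0.2106]
tool_rot: [-0.121, 0.993, -0.0, -0.002]
ft_force: [-0.5, -0.4, -0.4]
grip_width: 0.0059
```

```bash
python3 - <<'E'
from h import *
st(); snap("wrist","w4")
E
```

```text
6.75 pos [0.6032 0.0947 0.2106] yaw 193.86 F [-0.5 -0.4 -0.4] Tq [-0.05  0.04  0.01] w 0.0059
```

View pics/w4.png

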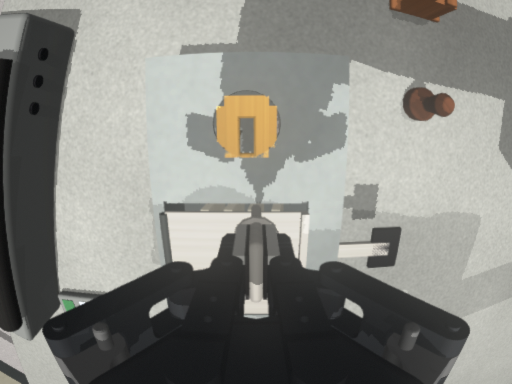

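```bash
python3 - <<'E'
from h import *
import pickle
m,im=pickle.load(open("pics/w4.pkl","rb"))
crop("","pics/w4c.png",200,80,300,170,6,im)
hsv=cv2.cvtColor(im,cv2.COLOR_RGB2HSV)
b=cv2.inRange(hsv,(10,150,80),(25,255,255)); b[:80]=0;b[170:]=0;b[:,:205]=0;b[:,290:]=0
ys,xs=np.nonzero(b); print(xs.min(),xs.max(),ys.min(),ys.max())
for u in np.percentile(xs,[0.3,99.7]): print(onz(m,u,127,.1))
cs,_=cv2.findContours(b,cv2.RETR_EXTERNAL,cv2.CHAIN_APPROX_NONE); c=max(cs,key=cv2.contourArea)[:,0]
P=np.array([onz(m,u,v,.1)[:2] for u,v in c])
print("bbox rect",cv2.minAreaRect((P*1000).astype(np.float32)))
h=cv2.convexHull((P*1000).astype(np.float32)); print(cv2.minEnclosingCircle(h))
# slot corner: dark
for c in [(.3,1.3)]: pass
E
```

```text
Traceback (most recent call last):
ValueError: zero-size array to reduction operation minimum which has no identity
```

View pics/w4c.png

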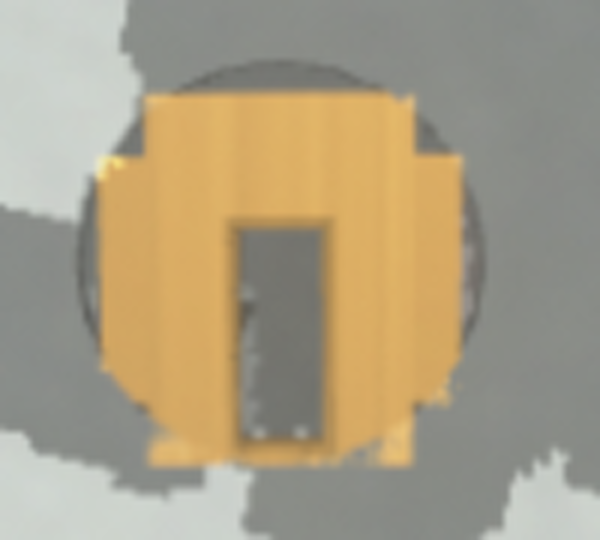

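```bash
python3 - <<'E'
from h import *
import pickle
m,im=pickle.load(open("pics/w4.pkl","rb"))
f=lambda x,y: onz(m,200-.4+x/6,80-.4+y/6,.1)
C=[f(*q) for q in [(236,227),(329,227),(237,441),(326,441)]]
top=(C[0]+C[1])/2;bot_=(C[2]+C[3])/2
d=bot_-top;L=np.linalg.norm(d);print("L",L,"w",np.linalg.norm(C[0]-C[1]),np.linalg.norm(C[2]-C[3]),"yaw",np.degrees(np.arctan2(d[1],d[0]))-90)
e=C[0]-C[1];e2=C[2]-C[3];print("yaw from ends",np.degrees(np.arctan2(e[1],e[0])),np.degrees(np.arctan2(e2[1],e2[0])))
print("kh",top+d*6.5/28)
# disc sides lines
for a,b in [((101,155),(101,365)),((462,155),(462,360)),((145,93),(145,155)),((147,93),(413,95))]:
    v=f(*b)-f(*a); print(np.degrees(np.arctan2(v[1],v[0])))
print("dx",np.linalg.norm(f(101,258)-f(462,258)),(f(101,258)+f(462,258))/2,f(281,94),f(281,464),(f(281,94)+f(281,464))/2)
# box top edges: lid front black band and box side edges
A=[onz(m,163,207,.1),onz(m,309,207,.1)];v=A[0]-A[1];print("lid line",np.degrees(np.arctan2(v[1],v[0])))
B=[onz(m,351,64,.1),onz(m,351,200,.1)];v=B[1]-B[0];print("front edge",np.degrees(np.arctan2(v[1],v[0])))
B=[onz(m,145,56,.1),onz(m,148,200,.1)];v=B[1]-B[0];print("back edge",np.degrees(np.arctan2(v[1],v[0])))
print("pad",[onz(m,*q,.081) for q in [(369,227),(401,228),(398,268),(367,267)]])
k=np.array([.6217,.045]);print(proj(m,np.array([.6032,.0947,.129-.0])))
E
```

```text
L 0.02760874384897338 w 0.011782543618632207 0.01148207033646059 yaw 13.408599319437002
yaw from ends 13.651531985477298 13.760661302966607
kh [0.62121319 0.04227895 0.1       ]
103.00983628055147
104.42429127051355
103.49589688205845
-166.87452928814125
dx 0.04597215522593426 [0.62197493 0.03978578 0.1       ] [0.62692832 0.01958746 0.1       ] [0.61564686 0.06584871 0.1       ] [0.62128759 0.04271809 0.1       ]
lid line 14.031304717312327
front edge 106.64026720035226
back edge 102.31776280110051
pad [array([0.48776524, 0.10482385, 0.081     ]), array([0.45254036, 0.09866487, 0.081     ]), array([0.43563707, 0.14192908, 0.081     ]), array([0.47254222, 0.14658663, 0.081     ])]
[252.94498485 207.04896301]
```

```bash
python3 - <<'E'
from h import *
import pickle
m,im=pickle.load(open("pics/w4.pkl","rb"))
crop("","pics/w4k.png",205,180,305,310,4.5,im)
o,M=st()
T=o["eef_pos"]
for name,z in [("bowtop",-.006-.0+.014+0.0),("bowc",-.006),("collar",-.006-.029),("tip",-.006-.079)]:
    p=T-0+np.array([0,0,z]); print(name,proj(m,p),(proj(m,p)-[205,180])*4.5)
    p2=p+.0185*M[:,1]; print("   +y18.5",(proj(m,p2)-[205,180])*4.5)
E
```

```text
6.8 pos [0.6033 0.0942 0.2111] yaw 193.8 F [ 0.3 -0.3 -0.2] Tq [-0.01  0.03  0.02] w 0.0058
bowtop [252.03194078 274.49482915] [211.64373352 425.22673116]
   +y18.5 [212.28761182 576.468916  ]
bowc [252.2533159  258.77211987] [212.63992153 354.47453941]
   +y18.5 [213.11277173 498.83690451]
collar [252.61680363 233.63050254] [214.27561635 241.33726145]
   +y18.5 [214.52357402 370.77298198]
tip [253.04412324 205.04444542] [216.19855457 112.70000441]
   +y18.5 [216.26670532 219.6119663 ]
```

View pics/w4k.png

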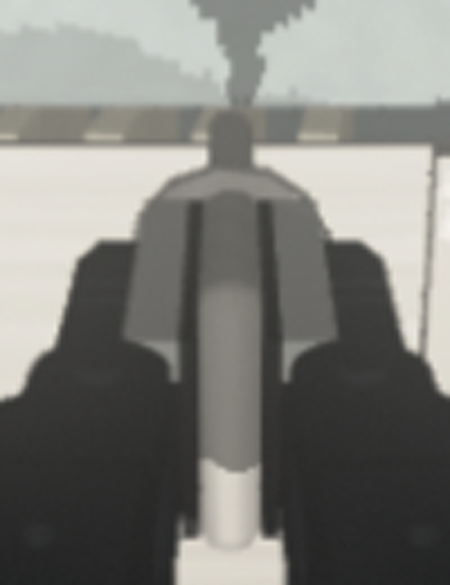

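```bash
python3 - <<'E'
from h import *
goto([.6235,.0431,.197],193.7)
E
```

```text
6.8 pos [0.6033 0.0942 0.2111] yaw 193.8 F [ 0.3 -0.3 -0.2] Tq [-0.01  0.03  0.02] w 0.0058
shift [-0.075 -0.544  0.141] roll 0.0011
```

carry_out(moves=[[-0.07,-0.3,0,0,-1],[-0.075,-0.544,0.05,0,-1],[-0.075,-0.544,0.141,0,-1],[-0.075,-0.544,0.141,0,-1],[-0.075,-0.544,0.141,0,-1],[-0.075,-0.544,0.141,0,-1]])

```text
clock: 7.4
eef_pos: [0.6243, 0.045, 0.1982]
tool_rot: [-0.121, 0.993, 0.0, 0.0]
ft_force: [-0.5, 1.1, -0.1]
grip_width: 0.0061
```

```bash
python3 - <<'E'
from h import *
st(); snap("wrist","w5",(205,150,305,280),4.5)
E
```

```text
7.4 pos [0.6243 0.045  0.1982] yaw 193.91 F [-0.5  1.1 -0.1] Tq [ 0.05 -0.03 -0.03] w 0.0061
```

View pics/w5.png

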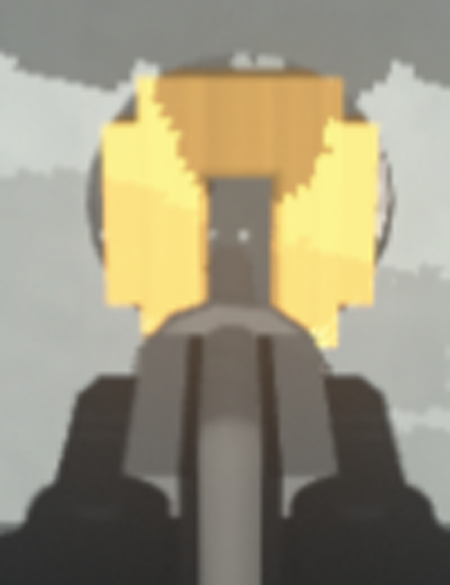

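```bash
python3 - <<'E'
from h import *
import pickle
m,im=pickle.load(open("pics/w5.pkl","rb"))
c=im[180:235,235:280].astype(float); c=np.clip((c-60)*1.8,0,255).astype(np.uint8)
a=cv2.resize(c[:,:,::-1],None,fx=10,fy=10,interpolation=cv2.INTER_CUBIC)
m4,i4=pickle.load(open("pics/w4.pkl","rb"))
c=i4[180:235,235:280].astype(float); c=np.clip((c-60)*1.8,0,255).astype(np.uint8)
b=cv2.resize(c[:,:,::-1],None,fx=7.5,fy=10,interpolation=cv2.INTER_CUBIC)
cv2.imwrite("pics/w5c.png",np.hstack([a,b]))
E
```

```text
(no output)
```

View pics/w5c.png

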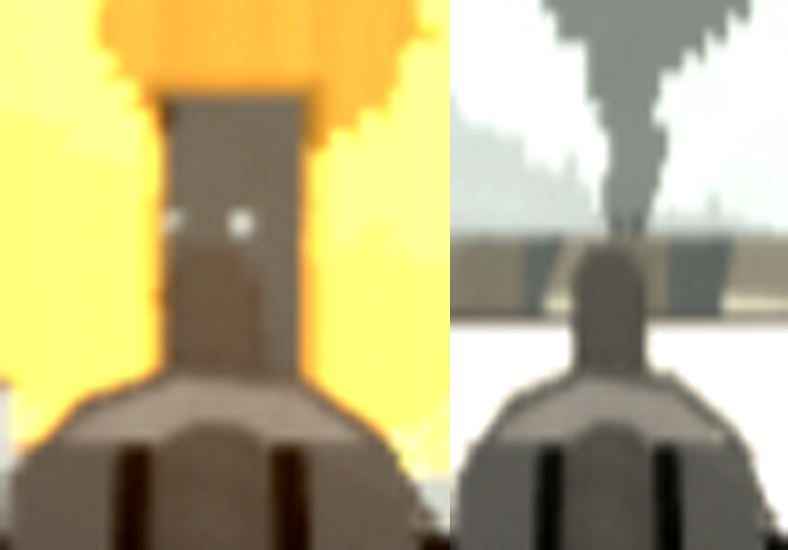

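```bash
python3 - <<'E'
from h import *
import pickle
from scipy.optimize import brentq
m,im=pickle.load(open("pics/w5.pkl","rb"))
a=np.radians(13.7); ex=np.array([np.cos(a),np.sin(a),0]);ey=np.array([-np.sin(a),np.cos(a),0])
sl=onz(m,235+23.3-.45,180+9.3-.45,.1); kh=sl+.0065*ey
print("slot-edge",sl,"kh by cam",kh)
e,d=ray(m,235+21.3-.45,180+24.5-.45)
for tipz in (.108,.111,.113):
    zc=tipz+.0035
    p0=e+d*(zc-e[2])/d[2]
    f=lambda s:(lambda v:np.linalg.norm(v-d*(v@d)))(p0+s*ey-e)-.0035
    s=brentq(f,0.0005,.01); ax=p0+s*ey
    print(tipz,ax,"need dx,dy(box)",(kh-ax)@ex*1e3,(kh-ax)@ey*1e3, "flat tip:",(kh-(onz(m,256,204,tipz)+.0035*ey))@ey*1e3)
goto([.6228,.0446,.19],193.7)
E
```

```text
slot-edge [0.62325205 0.03582516 0.1       ] kh by cam [0.6217126  0.04214023 0.1       ]
0.108 [0.62185972 0.04774105 0.1115    ] need dx,dy(box) -1.4694178083577023 -5.406631813162334 flat tip: -6.346313049207923
0.111 [0.62210351 0.04676906 0.1145    ] need dx,dy(box) -1.4760678917452503 -4.404553992095047 flat tip: -5.344803721374127
0.113 [0.62226604 0.04612106 0.1165    ] need dx,dy(box) -1.4805012806703186 -3.7365021113835137 flat tip: -4.67713083615157
7.45 pos [0.6245 0.0453 0.1984] yaw 193.93 F [-0.1  0.9 -0.4] Tq [-0.01  0.02  0.03] w 0.0059
shift [ 0.018 -0.003  0.084] roll 0.0026
```

carry_out(moves=[[0.015,-0.042,0,0,-1],[0.015,-0.042,0.05,0,-1],[0.015,-0.042,0.05,0,-1],[0.015,-0.042,0.05,0,-1]])

```text
clock: 7.85
eef_pos: [0.6239, 0.0405, 0.1924]
tool_rot: [-0.121, 0.993, 0.0, -0.0]
ft_force: [-0.1, 0.1, -0.4]
grip_width: 0.0062
```

```bash
cat >> h.py <<'E'
def vs(f,out,u0=235,v0=170,u1=280,v1=240):
    import pickle
    m,im=pickle.load(open(f"pics/{f}.pkl","rb"))
    c=im[v0:v1,u0:u1].astype(float); c=np.clip((c-60)*1.8,0,255).astype(np.uint8)
    cv2.imwrite(f"pics/{out}.png",cv2.resize(c[:,:,::-1],None,fx=8,fy=8,interpolation=cv2.INTER_CUBIC))
E
python3 - <<'E'
from h import *
st(); snap("wrist","w6"); vs("w6","w6c")
E
```

```text
7.85 pos [0.6239 0.0405 0.1924] yaw 193.9 F [-0.1  0.1 -0.4] Tq [ 0.05 -0.05 -0.04] w 0.0062
```

View pics/w6c.png

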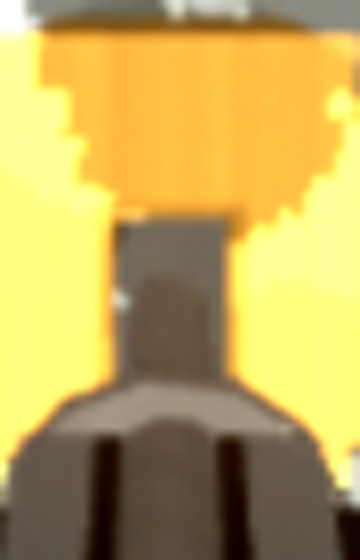

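carry_out(moves=[[0.003,0.0,0.07,0,-1],[0.003,0.0,0.14,0,-1],[0.003,0.0,0.2,0,-1],[0.003,0,0.2,0,-1]])

```text
clock: 8.3
eef_pos: [0.6229, 0.0403, 0.1711]
tool_rot: [-0.121, 0.993, 0.0, -0.001]
ft_force: [-0.0, -0.8, -0.6]
grip_width: 0.0061
```

```bash
python3 - <<'E'
from h import *
st()
E
```

```text
8.3 pos [0.6229 0.0403 0.1711] yaw 193.9 F [-0.  -0.8 -0.6] Tq [0.   0.03 0.06] w 0.0061
```

carry_out(moves=[[0,0,0.1,0,-1],[0,0,0.2,0,-1],[0,0,0.28,0,-1],[0,0,0.32,0,-1],[0,0,0.335,0,-1],[0,0,0.335,0,-1]])

```text
clock: 8.9
eef_pos: [0.6238, 0.0403, 0.1391]
tool_rot: [-0.121, 0.993, 0.0, -0.0]
ft_force: [0.1, -0.8, -1.3]
grip_width: 0.0058
```

```bash
python3 - <<'E'
from h import *
st(); snap("wrist","w7")
E
```

```text
8.9 pos [0.6238 0.0403 0.1391] yaw 193.9 F [ 0.1 -0.8 -1.3] Tq [-0.01 -0.02 -0.02] w 0.0058
```

View pics/w7.png

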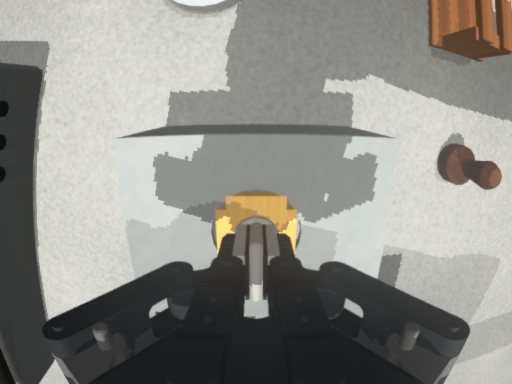

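carry_out(moves=[[0,0,0.015,0,-1],[0,0,0.015,0,-1]])

```text
clock: 9.15
eef_pos: [0.624, 0.0403, 0.138]
tool_rot: [-0.121, 0.993, -0.0, 0.0]
ft_force: [-0.2, 1.2, -0.5]
grip_width: 0.0061
```

```bash
python3 - <<'E'
from h import *
st()
E
```

```text
9.15 pos [0.624  0.0403 0.138 ] yaw 193.9 F [-0.2  1.2 -0.5] Tq [-0.01  0.03  0.  ] w 0.0061
```

carry_out(moves=[[0,0,0,0.04,-1],[0,0,0,0.08,-1],[0,0,0,0.12,-1],[0,0,0,0.16,-1],[0,0,0,0.19,-1],[0,0,0,0.22,-1],[0,0,0,0.22,-1]])

```text
clock: 9.85
eef_pos: [0.623, 0.0403, 0.1379]
tool_rot: [0.051, 0.999, -0.0, -0.001]
ft_force: [-2.7, -0.7, 0.7]
grip_width: 0.006
```

```bash
python3 - <<'E'
from h import *
st()
E
```

```text
9.85 pos [0.623  0.0403 0.1379] yaw 174.11 F [-2.7 -0.7  0.7] Tq [-0.01  0.56  0.09] w 0.006
```

carry_out(moves=[[0,0,0,0.03,-1],[0,0,0,0.06,-1],[0,0,0,0.06,-1]])

```text
clock: 10.15
eef_pos: [0.6222, 0.0405, 0.1377]
tool_rot: [0.098, 0.995, 0.0, -0.002]
ft_force: [-6.0, -0.1, 2.8]
grip_width: 0.0061
```

```bash
python3 - <<'E'
from h import *
st(); snap("wrist","w8",(190,150,320,290),4)
E
```

```text
10.15 pos [0.6222 0.0405 0.1377] yaw 168.76 F [-6.  -0.1  2.8] Tq [0.13 1.34 0.1 ] w 0.0061
```

View pics/w8.png

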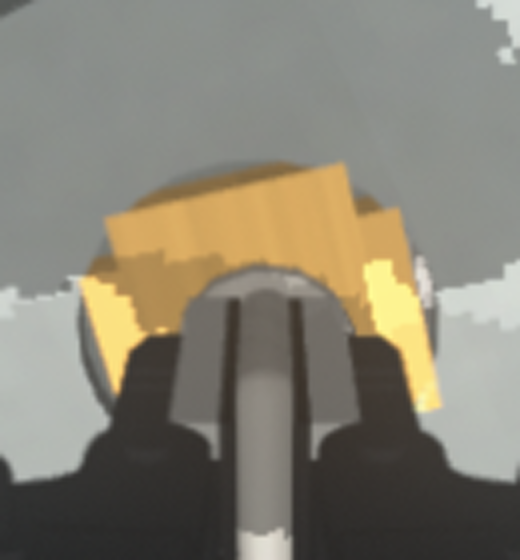

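carry_out(moves=[[0,0,0,0.025,-1],[0,0,0,0.05,-1],[0,0,0,0.05,-1]])

```text
clock: 10.5
eef_pos: [0.6212, 0.0408, 0.1376]
tool_rot: [0.137, 0.991, 0.0, -0.003]
ft_force: [-7.7, 0.7, 4.2]
grip_width: 0.0061
```

```bash
python3 - <<'E'
from h import *
st(); snap("wrist","w9",(190,150,320,290),4)
E
```

```text
10.5 pos [0.6212 0.0408 0.1376] yaw 164.29 F [-7.7  0.7  4.2] Tq [0.31 1.99 0.16] w 0.0061
```

View pics/w9.png

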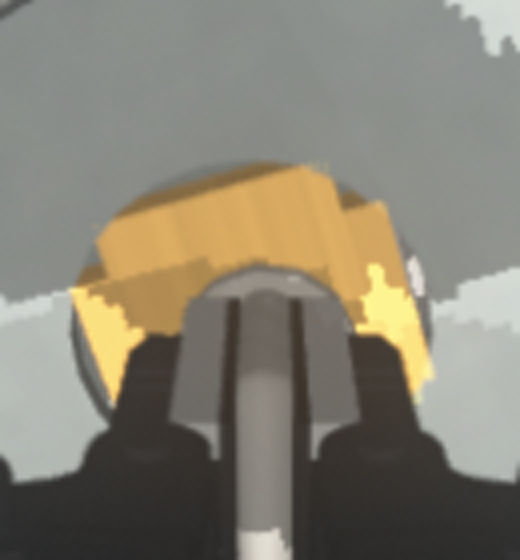

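carry_out(moves=[[0,0,0,-0.06,-1],[0,0,0,-0.12,-1],[0,0,0,-0.18,-1],[0,0,0,-0.24,-1],[0,0,0,-0.3,-1],[0,0,0,-0.36,-1],[0,0,0,-0.41,-1],[0,0,0,-0.45,-1],[0,0,0,-0.45,-1]])

```text
clock: 11.45
eef_pos: [0.6256, 0.0406, 0.1384]
tool_rot: [-0.214, 0.977, -0.0, 0.002]
ft_force: [2.0, 0.5, -0.6]
grip_width: 0.0062
```

```bash
python3 - <<'E'
from h import *
st(); snap("wrist","w10",(190,150,320,290),4)
E
```

```text
11.45 pos [0.6256 0.0406 0.1384] yaw 204.76 F [ 2.   0.5 -0.6] Tq [ 0.24 -0.49 -0.04] w 0.0062
```

View pics/w10.png

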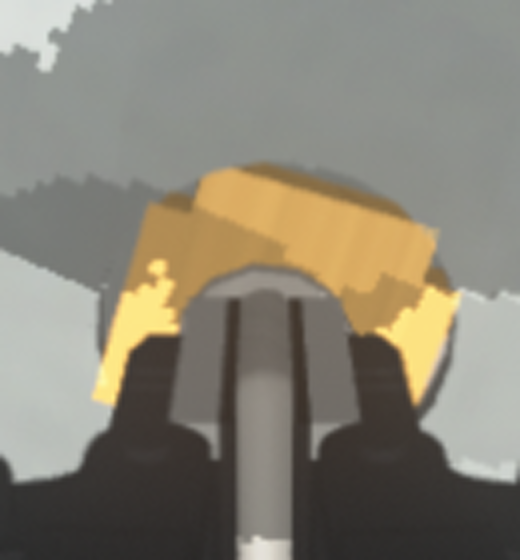

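carry_out(moves=[[0,0,0,-0.03,-1],[0,0,0,-0.06,-1],[0,0,0,-0.06,-1]])

```text
clock: 11.8
eef_pos: [0.6254, 0.0407, 0.1384]
tool_rot: [-0.259, 0.966, -0.0, 0.002]
ft_force: [4.4, 1.8, -2.9]
grip_width: 0.0058
```

```bash
cat >> h.py <<'E'
def disc(f,zt=.1):
    "yaw of disc from its -y top edge: segment of lsd nearest long"
    import pickle
    m,im=pickle.load(open(f"pics/{f}.pkl","rb"))
    hsv=cv2.cvtColor(im,cv2.COLOR_RGB2HSV); print(im[200,256],hsv[200,256])
E
python3 - <<'E'
from h import *
st(); snap("wrist","w11",(190,150,320,290),4)
import pickle
for f,E in [("w10",((205,168),(437,235)))]:
    m,im=pickle.load(open(f"pics/{f}.pkl","rb"))
    a,b=[onz(m,190+x/4,150+y/4,.1) for x,y in E]; d=a-b; print(f,np.degrees(np.arctan2(d[1],d[0]))-13.7)
E
```

```text
11.8 pos [0.6254 0.0407 0.1384] yaw 210.06 F [ 4.4  1.8 -2.9] Tq [ 0.36 -1.02 -0.12] w 0.0058
w10 -5.664209527502859
```

View pics/w11.png

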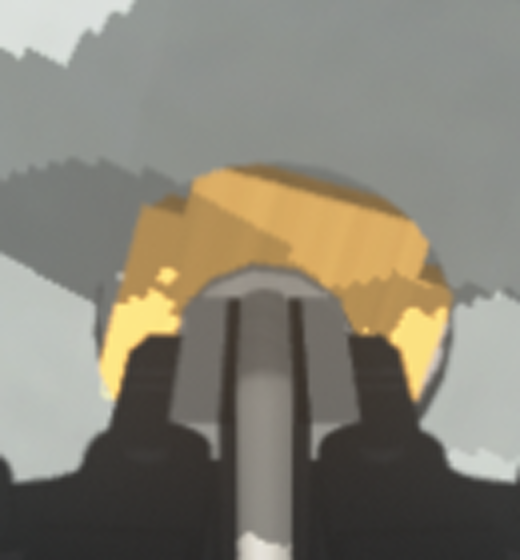

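carry_out(moves=[[0,0,0,0.06,-1],[0,0,0,0.12,-1],[0,0,0,0.18,-1],[0,0,0,0.185,-1],[0,0,0,0.185,-1]])

```text
clock: 12.35
eef_pos: [0.6232, 0.04, 0.1375]
tool_rot: [-0.117, 0.993, -0.0, -0.001]
ft_force: [-0.5, -0.1, -0.1]
grip_width: 0.0063
```

```bash
python3 - <<'E'
from h import *
st(); snap("wrist","w12",(190,150,320,290),4)
E
```

```text
12.35 pos [0.6232 0.04   0.1375] yaw 193.5 F [-0.5 -0.1 -0.1] Tq [0.01 0.   0.04] w 0.0063
```

View pics/w12.png

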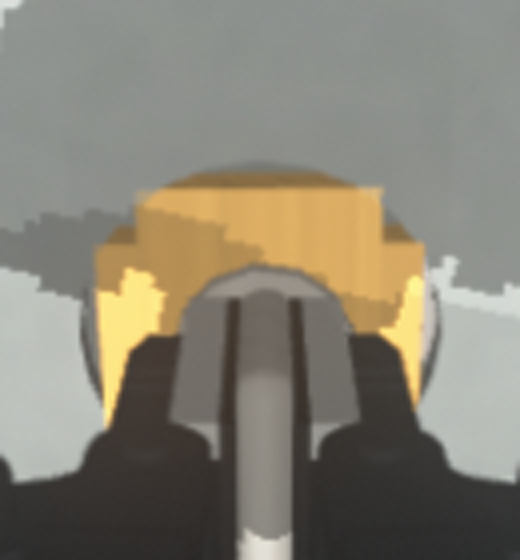

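carry_out(moves=[[0,0,-0.15,0,-1],[0,0,-0.35,0,-1],[0,0,-0.6,0,-1],[0,0,-0.72,0,-1],[0,0,-0.72,0,-1]])

```text
clock: 12.9
eef_pos: [0.625, 0.0403, 0.2121]
tool_rot: [-0.117, 0.993, -0.0, 0.002]
ft_force: [0.6, 0.1, -1.4]
grip_width: 0.0057
```

carry_out(moves=[[0.4,-0.4,0,0,-1],[0.8,-0.8,0,0,-1],[1,-0.96,0,0,-1]])

```text
clock: 13.2
eef_pos: [0.5467, -0.0778, 0.208]
tool_rot: [-0.117, 0.993, 0.0, -0.002]
ft_force: [1.6, -0.3, -0.8]
grip_width: 0.0059
```

carry_out(moves=[[0.4,-0.4,0,0.032,-1],[0.8,-0.8,0,0.032,-1],[1,-0.96,0,0.032,-1],[1,-0.96,0,0.032,-1],[1,-0.96,0,0.032,-1],[1,-0.96,0,0.032,-1]])

```text
clock: 13.8
eef_pos: [0.4741, -0.1923, 0.2091]
tool_rot: [-0.092, 0.996, 0.0, -0.0]
ft_force: [0.8, 0.6, -0.5]
grip_width: 0.0059
```

```bash
python3 - <<'E'
from h import *
goto([.4738,-.193,.12],190.6); snap("wrist","w13"); vs("w13","w13c",205,150,305,280)
E
```

```text
13.8 pos [ 0.4741 -0.1923  0.2091] yaw 190.61 F [ 0.8  0.6 -0.5] Tq [ 0.   -0.    0.02] w 0.0059
shift [ 0.003 -0.008  0.891] roll 0.0001
```

View pics/w13.png

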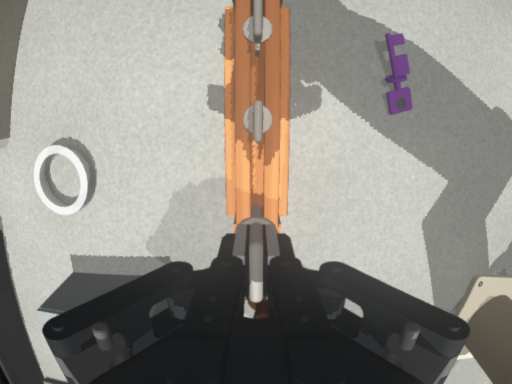

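View pics/w13c.png

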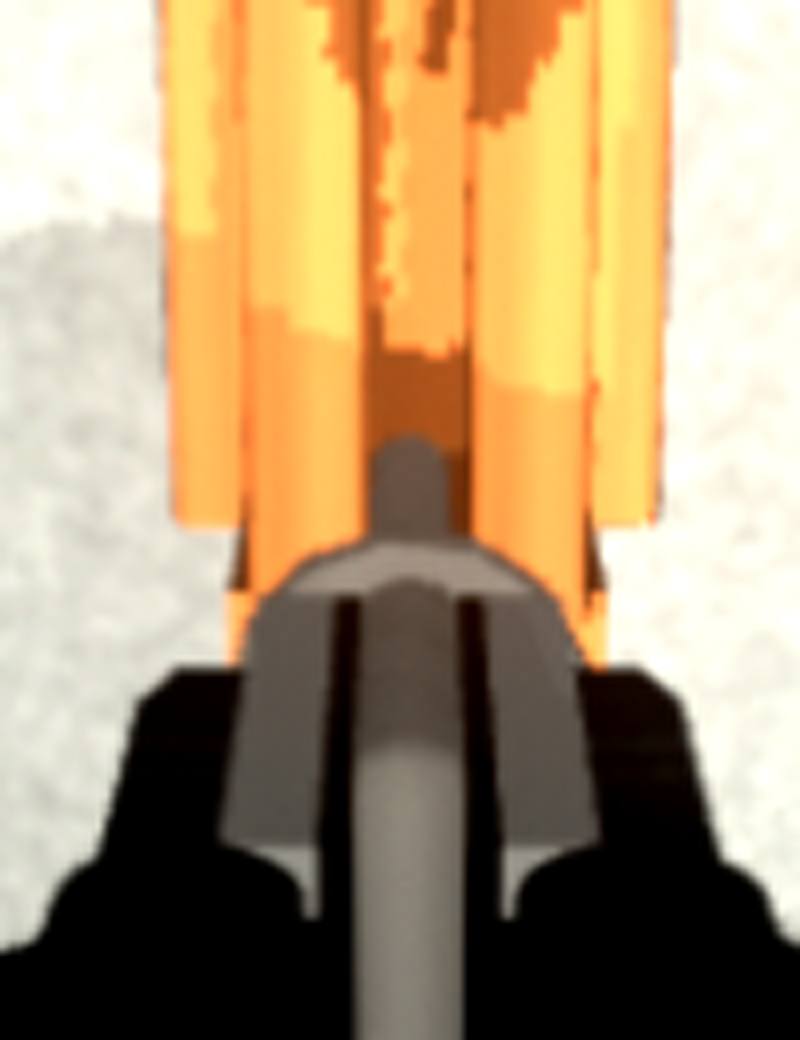

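carry_out(moves=[[0.011,0,0.1,0,-1],[0.011,0,0.3,0,-1],[0.011,0,0.5,0,-1],[0.011,0,0.7,0,-1],[0.011,0,0.85,0,-1],[0.011,0,0.93,0,-1],[0.011,0,0.98,0,-1],[0.011,0,0.98,0,-1]])

```text
clock: 14.65
eef_pos: [0.4728, -0.1926, 0.1112]
tool_rot: [-0.092, 0.996, 0.0, -0.0]
ft_force: [0.3, 0.9, -0.7]
grip_width: 0.0059
```

```bash
python3 - <<'E'
from h import *
st()
E
```

```text
14.65 pos [ 0.4728 -0.1926  0.1112] yaw 190.61 F [ 0.3  0.9 -0.7] Tq [-0.03  0.01  0.02] w 0.0059
```

carry_out(moves=[[0,0,0.04,0,-1],[0,0,0.072,0,-1],[0,0,0.072,0,-1],[0,0,0.072,0,-0.5],[0,0,0.072,0,-0.3],[0,0,0.072,0,-0.3]])

```text
clock: 15.25
eef_pos: [0.4731, -0.1932, 0.105]
tool_rot: [-0.092, 0.996, -0.0, 0.0]
ft_force: [-1.0, -0.7, -0.0]
grip_width: 0.0297
```

carry_out(moves=[[0,0,-0.2,0,-0.3],[0,0,-0.6,0,-0.3],[0,0,-0.7,0,-0.3],[0,0,-0.7,0,-0.3]])

```text
clock: 15.65
eef_pos: [0.4744, -0.1938, 0.1769]
tool_rot: [-0.092, 0.996, -0.001, 0.002]
ft_force: [-0.2, 0.5, 0.2]
grip_width: 0.0297
```

```bash
python3 - <<'E'
from h import *
goto([.4818+.0028,-.2518+.0005,.104],190.6); snap("wrist","w14")
E
```

```text
15.65 pos [ 0.4744 -0.1938  0.1769] yaw 190.56 F [-0.2  0.5  0.2] Tq [ 0.02  0.   -0.  ] w 0.0297
shift [ 0.008 -0.582  0.73 ] roll -0.0004
```

View pics/w14.png

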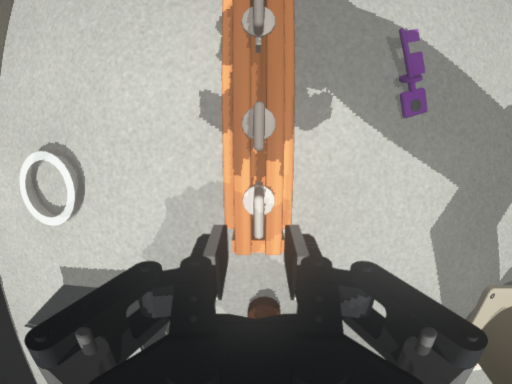

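carry_out(moves=[[0.008,-0.4,0,0,-0.3],[0.008,-0.58,0,0,-0.3],[0.008,-0.58,0.2,0,-0.3],[0.008,-0.58,0.5,0,-0.3],[0.008,-0.58,0.72,0,-0.3],[0.008,-0.58,0.72,0,-0.3],[0.008,-0.58,0.72,0,-1],[0.008,-0.58,0.72,0,-1],[0.008,-0.58,0.72,0,-1]])

```text
clock: 16.6
eef_pos: [0.4835, -0.2506, 0.1038]
tool_rot: [-0.092, 0.996, -0.001, 0.001]
ft_force: [-0.0, -0.5, -0.6]
grip_width: 0.0057
```

```bash
python3 - <<'E'
from h import *
st()
E
```

```text
16.6 pos [ 0.4835 -0.2506  0.1038] yaw 190.57 F [-0.  -0.5 -0.6] Tq [-0.   -0.04 -0.04] w 0.0057
```

carry_out(moves=[[0,0,-0.15,0,-1],[0,0,-0.4,0,-1],[0,0,-0.8,0,-1],[0,0,-1,0,-1]])

```text
clock: 17.0
eef_pos: [0.4842, -0.251, 0.207]
tool_rot: [-0.092, 0.996, -0.002, 0.003]
ft_force: [-0.1, -0.3, -0.9]
grip_width: 0.0063
```

carry_out(moves=[[-0.3,0.45,0,0,-1],[-0.64,0.87,0,0,-1]])

```text
clock: 17.2
eef_pos: [0.5267, -0.1607, 0.2053]
tool_rot: [-0.09, 0.996, -0.001, 0.002]
ft_force: [0.7, 0.8, -1.6]
grip_width: 0.0064
```

carry_out(moves=[[-0.3,0.45,0,0,-1],[-0.64,0.87,0,0,-1]])

```text
clock: 17.4
eef_pos: [0.5697, -0.0685, 0.2041]
tool_rot: [-0.092, 0.996, -0.0, 0.001]
ft_force: [2.4, -0.3, -0.5]
grip_width: 0.006
```

carry_out(moves=[[-0.3,0.45,0,-0.036,-1],[-0.64,0.87,0,-0.036,-1],[-0.64,0.87,0,-0.036,-1],[-0.64,0.87,0,-0.036,-1],[-0.64,0.87,0,-0.036,-1]])

```text
clock: 17.9
eef_pos: [0.6156, 0.0265, 0.2029]
tool_rot: [-0.12, 0.993, -0.0, -0.0]
ft_force: [-0.3, -0.1, -0.3]
grip_width: 0.006
```

```bash
python3 - <<'E'
from h import *
goto([.6235,.0414,.1935],193.8); snap("wrist","w15"); vs("w15","w15c")
E
```

```text
17.9 pos [0.6156 0.0265 0.2029] yaw 193.78 F [-0.3 -0.1 -0.3] Tq [-0.01  0.07  0.03] w 0.006
shift [-0.113  0.126  0.094] roll -0.0002
```

View pics/w15c.png

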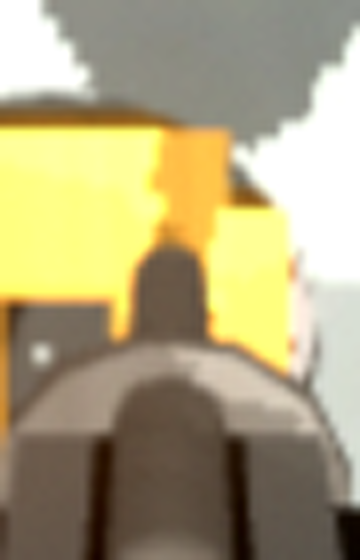

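carry_out(moves=[[-0.113,0.126,0,0,-1],[-0.113,0.126,0.094,0,-1],[-0.113,0.126,0.094,0,-1],[-0.113,0.126,0.094,0,-1],[-0.113,0.126,0.094,0,-1]])

```text
clock: 18.45
eef_pos: [0.6237, 0.0416, 0.1931]
tool_rot: [-0.12, 0.993, -0.0, -0.0]
ft_force: [0.0, 0.4, -0.5]
grip_width: 0.0061
```

```bash
python3 - <<'E'
from h import *
goto([.6235,.0414,.1935],193.8); snap("wrist","w16"); vs("w16","w16c")
E
```

```text
18.45 pos [0.6237 0.0416 0.1931] yaw 193.77 F [ 0.   0.4 -0.5] Tq [-0.01  0.01  0.02] w 0.0061
shift [ 0.003 -0.002 -0.004] roll -0.0004
```

View pics/w16c.png

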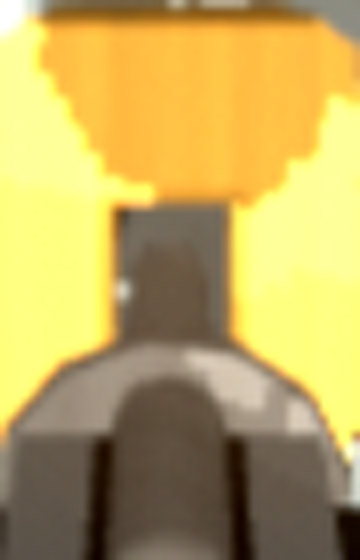

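carry_out(moves=[[0.004,0.024,0,0,-1],[0.004,0.024,0,0,-1],[0.004,0.024,0.07,0,-1],[0.004,0.024,0.14,0,-1],[0.004,0.024,0.2,0,-1],[0.004,0.024,0.2,0,-1]])

```text
clock: 19.1
eef_pos: [0.622, 0.0443, 0.1714]
tool_rot: [-0.12, 0.993, 0.0, -0.002]
ft_force: [-0.4, 0.2, -1.6]
grip_width: 0.0062
```

```bash
python3 - <<'E'
from h import *
st()
E
```

```text
19.1 pos [0.622  0.0443 0.1714] yaw 193.8 F [-0.4  0.2 -1.6] Tq [ 0.04 -0.    0.1 ] w 0.0062
```

Free so far; seat it.

carry_out(moves=[[0,0,0.1,0,-1],[0,0,0.2,0,-1],[0,0,0.28,0,-1],[0,0,0.32,0,-1],[0,0,0.335,0,-1],[0,0,0.335,0,-1]])

```text
clock: 19.7
eef_pos: [0.6229, 0.0443, 0.1395]
tool_rot: [-0.12, 0.993, 0.0, -0.0]
ft_force: [-0.2, 0.6, 0.2]
grip_width: 0.0065
```

```bash
python3 - <<'E'
from h import *
st()
E
```

```text
19.7 pos [0.6229 0.0443 0.1395] yaw 193.8 F [-0.2  0.6  0.2] Tq [-0.01  0.03  0.03] w 0.0065
```

carry_out(moves=[[0,0,0.012,0,-1],[0,0,0.012,0.05,-1],[0,0,0.012,0.1,-1],[0,0,0.012,0.15,-1],[0,0,0.012,0.2,-1],[0,0,0.012,0.24,-1],[0,0,0.012,0.28,-1],[0,0,0.012,0.28,-1]])

```text
clock: 20.5
eef_pos: [0.6223, 0.0446, 0.1388]
tool_rot: [0.099, 0.995, 0.0, -0.001]
ft_force: [-3.0, -0.1, 0.7]
grip_width: 0.006
```

```bash
python3 - <<'E'
from h import *
st(); snap("wrist","w17",(190,150,320,290),4)
E
```

```text
20.5 pos [0.6223 0.0446 0.1388] yaw 168.63 F [-3.  -0.1  0.7] Tq [0.11 0.68 0.08] w 0.006
```

View pics/w17.png

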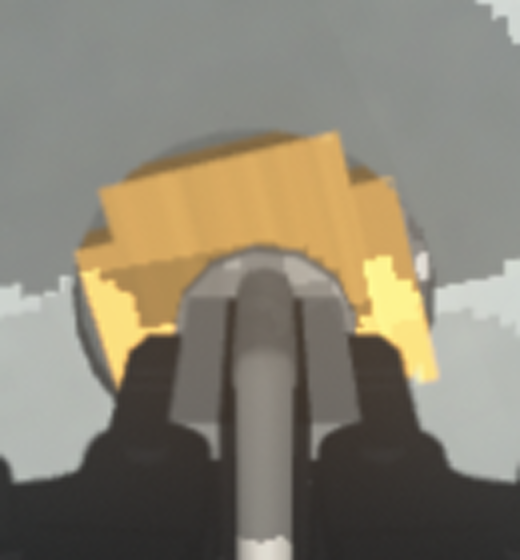

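carry_out(moves=[[0,0,0,0.03,-1],[0,0,0,0.06,-1],[0,0,0,0.08,-1],[0,0,0,0.08,-1]])

```text
clock: 20.95
eef_pos: [0.6211, 0.0449, 0.1385]
tool_rot: [0.161, 0.987, 0.0, -0.002]
ft_force: [-5.5, 0.7, 2.4]
grip_width: 0.0062
```

```bash
python3 - <<'E'
from h import *
st(); snap("wrist","w18",(190,150,320,290),4)
E
```

```text
20.95 pos [0.6211 0.0449 0.1385] yaw 161.5 F [-5.5  0.7  2.4] Tq [0.47 1.48 0.13] w 0.0062
```

View pics/w18.png

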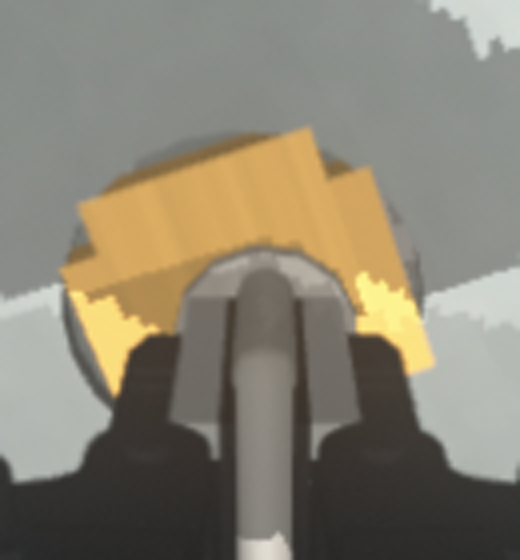

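carry_out(moves=[[0,0,0,0.03,-1],[0,0,0,0.06,-1],[0,0,0,0.06,-1]])

```text
clock: 21.3
eef_pos: [0.6211, 0.045, 0.1385]
tool_rot: [0.207, 0.978, 0.0, -0.002]
ft_force: [-5.6, 0.9, 3.4]
grip_width: 0.0062
```

```bash
python3 - <<'E'
from h import *
st(); snap("wrist","w19",(190,150,320,290),4)
E
```

```text
21.3 pos [0.6211 0.045  0.1385] yaw 156.15 F [-5.6  0.9  3.4] Tq [0.64 2.06 0.44] w 0.0062
```

View pics/w19.png

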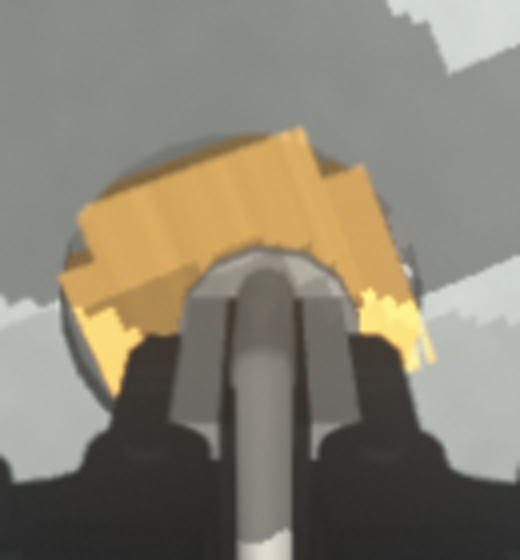

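```bash
python3 - <<'E'
from h import *
import pickle
for f,E in [("w8",((105,215),(345,165))),("w9",((98,240),(325,165))),("w10",((205,168),(437,235))),("w11",((200,172),(430,247))),("w12",((138,189),(380,188))),("w17",((100,187),(337,132))),("w18",((80,205),(310,130))),("w19",((80,215),(300,130)))]:
    m,im=pickle.load(open(f"pics/{f}.pkl","rb"))
    a,b=[onz(m,190+x/4,150+y/4,.1) for x,y in E]; d=a-b; 
    cr=R.from_quat(m["rotation"]).as_matrix()[:,0]
    print(f,"disc cw",13.7-np.degrees(np.arctan2(d[1],d[0])), "cam cw",(193.9-np.degrees(np.arctan2(cr[1],cr[0])))%360, np.linalg.norm(d))
E
```

```text
w8 disc cw 12.623340436519637 cam cw 25.075141846692674 0.03371069926788887
w9 disc cw 10.324895444289417 cam cw 29.539684519645874 0.033133066029954736
w10 disc cw 5.664209527502859 cam cw 349.0741386597233 0.03362468190780234
w11 disc cw 2.4310058315969023 cam cw 343.76747722203254 0.03379290015086673
w12 disc cw -0.08681861476784292 cam cw 0.3320932708704163 0.033074129157329824
w17 disc cw 11.500404559858193 cam cw 25.19940736070339 0.033466849047692857
w18 disc cw 13.542680340725902 cam cw 32.32683790151992 0.03346972319265808
w19 disc cw 15.756601119389838 cam cw 37.67961342072735 0.03276935734245428
```

carry_out(moves=[[0,0,0,-0.08,-1],[0,0,0,-0.16,-1],[0,0,0,-0.24,-1],[0,0,0,-0.32,-1],[0,0,0,-0.4,-1],[0,0,0,-0.47,-1],[0,0,0,-0.53,-1],[0,0,0,-0.57,-1],[0,0,0,-0.6,-1],[0,0,0,-0.6,-1]])

```text
clock: 22.35
eef_pos: [0.6245, 0.0447, 0.139]
tool_rot: [-0.259, 0.966, -0.0, 0.002]
ft_force: [1.4, 1.7, -0.6]
grip_width: 0.0062
```

```bash
python3 - <<'E'
from h import *
st(); snap("wrist","w20",(190,150,320,290),4)
E
```

```text
22.35 pos [0.6245 0.0447 0.139 ] yaw 210.08 F [ 1.4  1.7 -0.6] Tq [ 0.41 -0.4  -0.04] w 0.0062
```

View pics/w20.png

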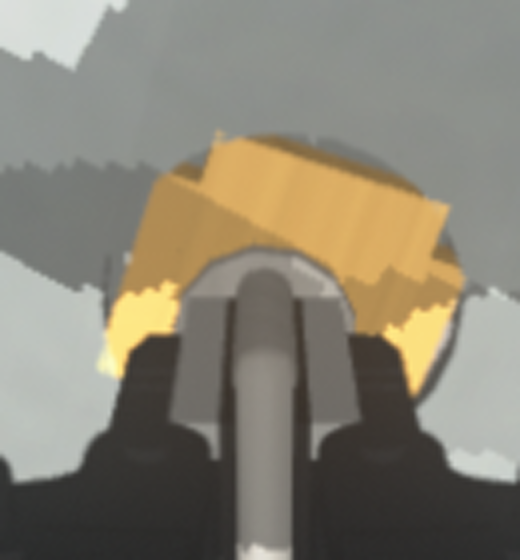

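carry_out(moves=[[0,0,0,0.07,-1],[0,0,0,0.14,-1],[0,0,0,0.182,-1],[0,0,0,0.182,-1]])

```text
clock: 22.8
eef_pos: [0.6231, 0.044, 0.1385]
tool_rot: [-0.119, 0.993, -0.0, 0.0]
ft_force: [-0.4, -0.5, 0.1]
grip_width: 0.0061
```

```bash
python3 - <<'E'
from h import *
st(); snap("wrist","w21",(190,150,320,290),4)
E
```

```text
22.8 pos [0.6231 0.044  0.1385] yaw 193.61 F [-0.4 -0.5  0.1] Tq [-0.01 -0.02  0.04] w 0.0061
```

View pics/w21.png

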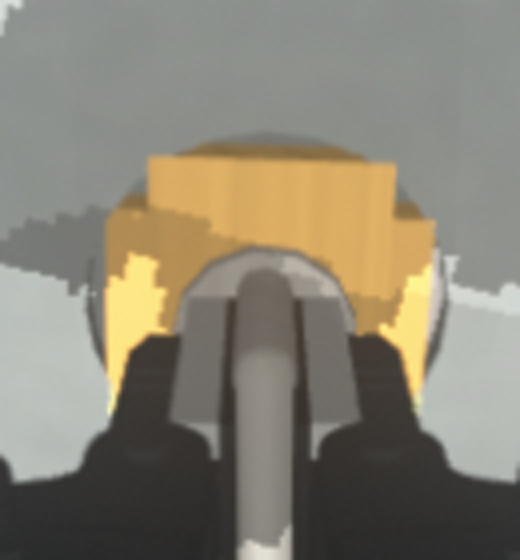

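carry_out(moves=[[0,0,-0.15,0,-1],[0,0,-0.35,0,-1],[0,0,-0.6,0,-1],[0,0,-0.72,0,-1],[0,0,-0.72,0,-1]])

```text
clock: 23.35
eef_pos: [0.6244, 0.0443, 0.2129]
tool_rot: [-0.119, 0.993, -0.0, 0.002]
ft_force: [0.6, -1.2, -1.4]
grip_width: 0.0058
```

carry_out(moves=[[0.25,-0.32,0,0,-1],[0.5,-0.62,0,0,-1],[0.68,-0.85,0,0,-1]])

```text
clock: 23.65
eef_pos: [0.5751, -0.0557, 0.2088]
tool_rot: [-0.119, 0.993, -0.0, -0.002]
ft_force: [0.7, -0.9, -0.4]
grip_width: 0.0058
```

carry_out(moves=[[0.25,-0.32,0,0,-1],[0.5,-0.62,0,0,-1],[0.68,-0.85,0,0,-1]])

```text
clock: 23.95
eef_pos: [0.5288, -0.1546, 0.2089]
tool_rot: [-0.118, 0.993, 0.0, -0.001]
ft_force: [-0.1, -0.6, -1.5]
grip_width: 0.0061
```

carry_out(moves=[[0.25,-0.32,0,0.033,-1],[0.5,-0.62,0,0.033,-1],[0.68,-0.85,0,0.033,-1],[0.68,-0.85,0,0.033,-1],[0.68,-0.85,0,0.033,-1],[0.68,-0.85,0,0.033,-1]])

```text
clock: 24.55
eef_pos: [0.4847, -0.2507, 0.2097]
tool_rot: [-0.093, 0.996, 0.001, -0.0]
ft_force: [-0.1, 0.7, -0.6]
grip_width: 0.0061
```

```bash
python3 - <<'E'
from h import *
goto([.4838,-.2508,.113],190.6); snap("wrist","w22"); vs("w22","w22c",205,150,305,225)
E
```

```text
24.55 pos [ 0.4847 -0.2507  0.2097] yaw 190.71 F [-0.1  0.7 -0.6] Tq [ 0.02 -0.02 -0.03] w 0.0061
shift [0.008 0.    0.967] roll 0.0012
```

View pics/w22c.png

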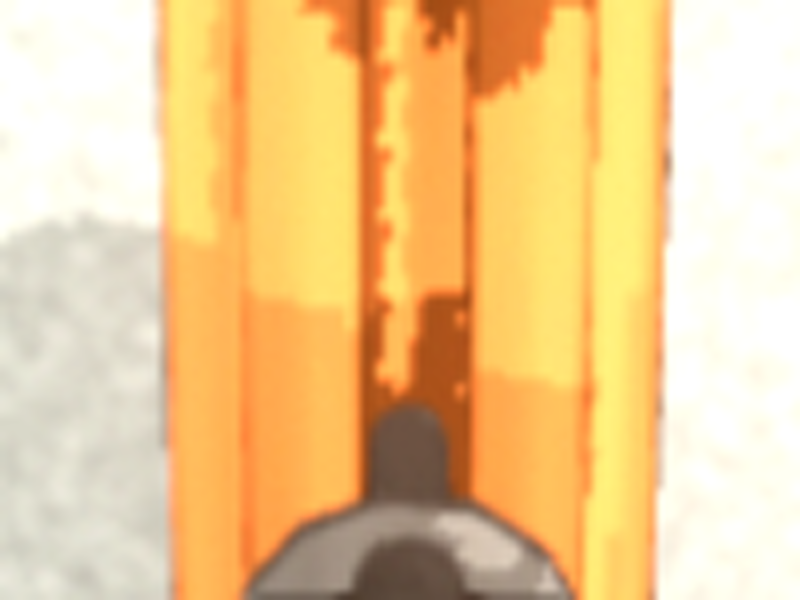

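carry_out(moves=[[0.01,0,0.1,0,-1],[0.01,0,0.3,0,-1],[0.01,0,0.5,0,-1],[0.01,0,0.7,0,-1],[0.01,0,0.85,0,-1],[0.01,0,0.93,0,-1],[0.01,0,0.98,0,-1],[0.01,0,0.98,0,-1]])

```text
clock: 25.4
eef_pos: [0.4837, -0.2512, 0.112]
tool_rot: [-0.093, 0.996, 0.0, -0.0]
ft_force: [0.9, 0.2, -0.5]
grip_width: 0.0065
```

```bash
python3 - <<'E'
from h import *
st()
E
```

```text
25.4 pos [ 0.4837 -0.2512  0.112 ] yaw 190.69 F [ 0.9  0.2 -0.5] Tq [ 0.02 -0.04 -0.01] w 0.0065
```

carry_out(moves=[[0,0,0.04,0,-1],[0,0,0.075,0,-1],[0,0,0.075,0,-1],[0,0,0.075,0,-0.5],[0,0,0.075,0,-0.3],[0,0,0.075,0,-0.3]])

```text
clock: 26.0
eef_pos: [0.484, -0.2519, 0.1054]
tool_rot: [-0.093, 0.996, -0.0, 0.0]
ft_force: [0.5, -0.2, 0.3]
grip_width: 0.0296
```

carry_out(moves=[[0,0,-0.2,0,-0.3],[0,0,-0.6,0,-0.3],[0,0,-0.7,0,-0.3],[0,0,-0.7,0,-0.3]])

```text
clock: 26.4
eef_pos: [0.4853, -0.2525, 0.1775]
tool_rot: [-0.093, 0.996, -0.002, 0.002]
ft_force: [-0.9, -0.8, -0.9]
grip_width: 0.0301
```

```bash
python3 - <<'E'
from h import *
goto([.4985,-.3290,.104],190.6); snap("wrist","w23")
E
```

```text
26.4 pos [ 0.4853 -0.2525  0.1775] yaw 190.65 F [-0.9 -0.8 -0.9] Tq [-0.02 -0.08 -0.  ] w 0.0301
shift [ 0.015 -0.773  0.738] roll 0.0006
```

View pics/w23.png

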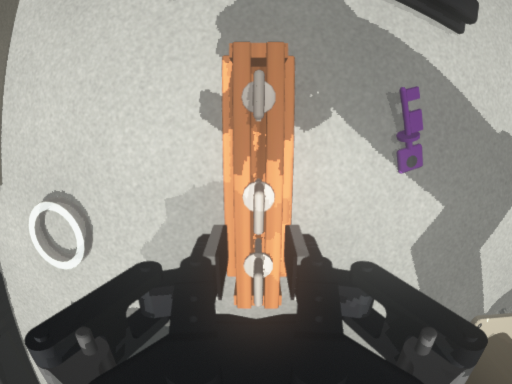

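carry_out(moves=[[0.012,-0.4,0,0,-0.3],[0.012,-0.77,0,0,-0.3],[0.012,-0.77,0.2,0,-0.3],[0.012,-0.77,0.5,0,-0.3],[0.012,-0.77,0.73,0,-0.3],[0.012,-0.77,0.73,0,-0.3],[0.012,-0.77,0.73,0,-1],[0.012,-0.77,0.73,0,-1],[0.012,-0.77,0.73,0,-1]])

```text
clock: 27.35
eef_pos: [0.4974, -0.3278, 0.1031]
tool_rot: [-0.093, 0.996, -0.001, 0.001]
ft_force: [-0.4, -1.0, -0.1]
grip_width: 0.0061
```

```bash
python3 - <<'E'
from h import *
st()
E
```

```text
27.35 pos [ 0.4974 -0.3278  0.1031] yaw 190.67 F [-0.4 -1.  -0.1] Tq [ 0.04 -0.02 -0.02] w 0.0061
```

carry_out(moves=[[0,0,-0.15,0,-1],[0,0,-0.4,0,-1],[0,0,-0.8,0,-1],[0,0,-1,0,-1],[0,0,-1,0,-1]])

```text
clock: 27.85
eef_pos: [0.499, -0.3289, 0.2072]
tool_rot: [-0.093, 0.996, -0.003, 0.004]
ft_force: [0.3, -0.8, -0.8]
grip_width: 0.006
```

carry_out(moves=[[-0.3,0.3,-0.1,0,-1],[-0.48,0.7,-0.1,0,-1],[-0.48,0.86,-0.1,0,-1]])

```text
clock: 28.15
eef_pos: [0.529, -0.2309, 0.2113]
tool_rot: [-0.095, 0.996, 0.001, 0.0]
ft_force: [-0.3, -0.5, 0.0]
grip_width: 0.0058
```

carry_out(moves=[[-0.24,0.43,0,0,-1],[-0.48,0.86,0,0,-1]])

```text
clock: 28.35
eef_pos: [0.5586, -0.1401, 0.2112]
tool_rot: [-0.092, 0.996, 0.0, -0.001]
ft_force: [0.9, 0.3, -0.8]
grip_width: 0.0057
```

carry_out(moves=[[-0.24,0.43,0,0,-1],[-0.48,0.86,0,0,-1]])

```text
clock: 28.55
eef_pos: [0.5902, -0.046, 0.2112]
tool_rot: [-0.093, 0.996, -0.0, -0.001]
ft_force: [0.3, -0.5, -1.4]
grip_width: 0.0064
```

carry_out(moves=[[-0.24,0.43,0,-0.036,-1],[-0.48,0.86,0,-0.036,-1],[-0.48,0.86,0.1,-0.036,-1],[-0.48,0.86,0.1,-0.036,-1],[-0.48,0.86,0.1,-0.036,-1]])

```text
clock: 29.05
eef_pos: [0.6209, 0.0449, 0.2009]
tool_rot: [-0.121, 0.993, -0.0, -0.001]
ft_force: [0.0, -0.7, -0.7]
grip_width: 0.0061
```

```bash
python3 - <<'E'
from h import *
goto([.6232,.043,.1935],193.8)
E
```

```text
29.05 pos [0.6209 0.0449 0.2009] yaw 193.85 F [ 0.  -0.7 -0.7] Tq [ 0.02 -0.06  0.04] w 0.0061
shift [-0.018 -0.024  0.074] roll 0.0005
```

carry_out(moves=[[-0.018,-0.024,0,0,-1],[-0.018,-0.024,0.074,0,-1],[-0.018,-0.024,0.074,0,-1],[-0.018,-0.024,0.074,0,-1]])

```text
clock: 29.45
eef_pos: [0.624, 0.0432, 0.1943]
tool_rot: [-0.12, 0.993, 0.0, -0.0]
ft_force: [0.6, 0.4, -1.0]
grip_width: 0.0064
```

```bash
python3 - <<'E'
from h import *
st(); snap("wrist","w24"); vs("w24","w24c")
E
```

```text
29.45 pos [0.624  0.0432 0.1943] yaw 193.82 F [ 0.6  0.4 -1. ] Tq [ 0.07  0.03 -0.  ] w 0.0064
```

View pics/w24c.png

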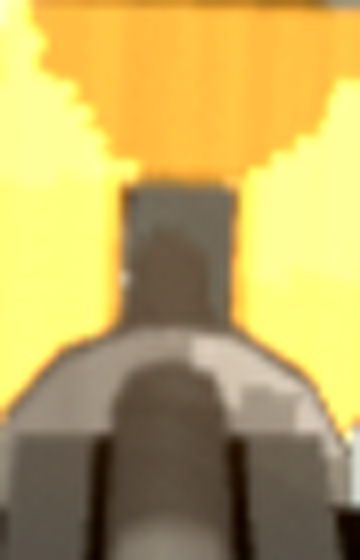

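carry_out(moves=[[0.01,0.02,0,0,-1],[0.01,0.02,0,0,-1],[0.01,0.02,0.07,0,-1],[0.01,0.02,0.14,0,-1],[0.01,0.02,0.2,0,-1],[0.01,0.02,0.2,0,-1]])

```text
clock: 30.1
eef_pos: [0.6218, 0.0457, 0.1728]
tool_rot: [-0.121, 0.993, 0.0, -0.002]
ft_force: [-0.5, -0.3, -0.5]
grip_width: 0.0062
```

```bash
python3 - <<'E'
from h import *
st()
E
```

```text
30.1 pos [0.6218 0.0457 0.1728] yaw 193.9 F [-0.5 -0.3 -0.5] Tq [-0.03  0.   -0.06] w 0.0062
```

carry_out(moves=[[0,0,0.1,0,-1],[0,0,0.2,0,-1],[0,0,0.28,0,-1],[0,0,0.32,0,-1],[0,0,0.345,0,-1],[0,0,0.35,0,-1]])

```text
clock: 30.7
eef_pos: [0.6227, 0.0458, 0.1393]
tool_rot: [-0.121, 0.993, 0.0, -0.0]
ft_force: [-0.0, 0.7, -0.8]
grip_width: 0.0059
```

```bash
python3 - <<'E'
from h import *
st()
E
```

```text
30.7 pos [0.6227 0.0458 0.1393] yaw 193.9 F [-0.   0.7 -0.8] Tq [ 0.04 -0.01 -0.04] w 0.0059
```

carry_out(moves=[[0,0,0.014,0,-1],[0,0,0.014,0.05,-1],[0,0,0.014,0.1,-1],[0,0,0.014,0.15,-1],[0,0,0.014,0.2,-1],[0,0,0.014,0.24,-1],[0,0,0.014,0.28,-1],[0,0,0.014,0.32,-1],[0,0,0.014,0.36,-1],[0,0,0.014,0.36,-1]])

```text
clock: 31.7
eef_pos: [0.6223, 0.0461, 0.1385]
tool_rot: [0.161, 0.987, 0.0, -0.0]
ft_force: [-1.7, 1.4, -0.2]
grip_width: 0.0059
```

```bash
python3 - <<'E'
from h import *
st(); snap("wrist","w25",(190,150,320,290),4)
E
```

```text
31.7 pos [0.6223 0.0461 0.1385] yaw 161.53 F [-1.7  1.4 -0.2] Tq [0.22 0.38 0.02] w 0.0059
```

View pics/w25.png

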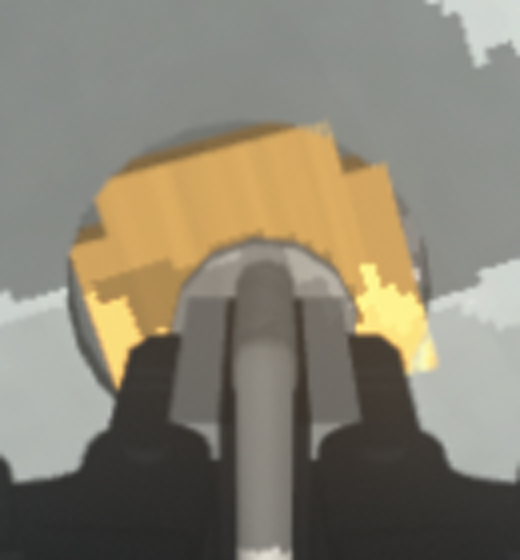

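carry_out(moves=[[0,0,0,0.05,-1],[0,0,0,0.1,-1],[0,0,0,0.15,-1],[0,0,0,0.2,-1],[0,0,0,0.25,-1],[0,0,0,0.3,-1],[0,0,0,0.35,-1],[0,0,0,0.4,-1],[0,0,0,0.4,-1]])

```text
clock: 32.65
eef_pos: [0.623, 0.0463, 0.1384]
tool_rot: [0.457, 0.889, 0.001, 0.0]
ft_force: [-0.4, 2.3, -1.1]
grip_width: 0.0059
```

```bash
python3 - <<'E'
from h import *
st(); snap("wrist","w26",(190,150,320,290),4)
E
```

```text
32.65 pos [0.623  0.0463 0.1384] yaw 125.59 F [-0.4  2.3 -1.1] Tq [0.45 0.19 0.03] w 0.0059
```

View pics/w26.png

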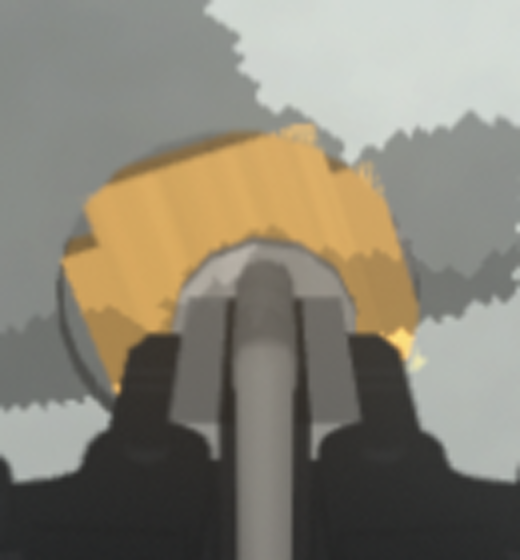

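carry_out(moves=[[0,0,0,0.05,-1],[0,0,0,0.1,-1],[0,0,0,0.15,-1],[0,0,0,0.2,-1],[0,0,0,0.24,-1],[0,0,0,0.27,-1],[0,0,0,0.27,-1]])

```text
clock: 33.4
eef_pos: [0.6235, 0.0459, 0.1384]
tool_rot: [0.634, 0.773, 0.001, 0.0]
ft_force: [0.8, 1.4, 0.3]
grip_width: 0.0061
```

```bash
python3 - <<'E'
from h import *
st(); snap("wrist","w27",(190,150,320,290),4)
E
```

```text
33.4 pos [0.6235 0.0459 0.1384] yaw 101.31 F [0.8 1.4 0.3] Tq [ 0.37 -0.05  0.05] w 0.0061
```

View pics/w27.png

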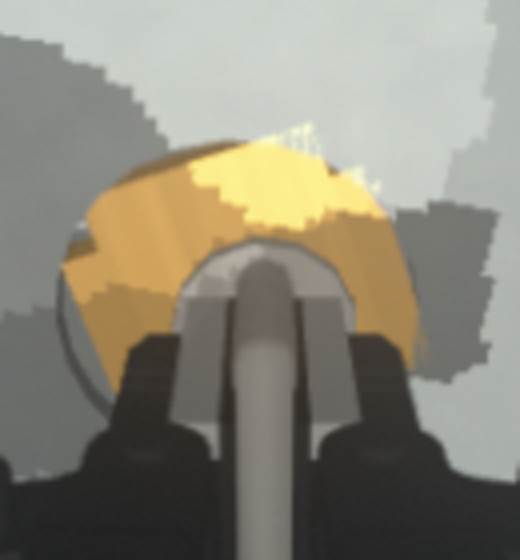

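carry_out(moves=[[0,0,0,0.025,-1],[0,0,0,0.05,-1],[0,0,0,0.05,-1]])

```text
clock: 33.75
eef_pos: [0.6232, 0.0461, 0.1384]
tool_rot: [0.664, 0.748, 0.001, 0.0]
ft_force: [1.2, 1.9, -0.1]
grip_width: 0.006
```

```bash
python3 - <<'E'
from h import *
st()
E
```

```text
33.75 pos [0.6232 0.0461 0.1384] yaw 96.84 F [ 1.2  1.9 -0.1] Tq [ 0.62 -0.16  0.27] w 0.006
```

carry_out(moves=[[0,0,0,0,-0.5],[0,0,0,0,-0.5],[0,0,0,0,-0.5],[0,0,-0.2,0,-0.5],[0,0,-0.6,0,-0.5],[0,0,-0.8,0,-0.5],[0,0,-0.8,0,-0.5]])

```text
clock: 34.45
eef_pos: [0.625, 0.0456, 0.2227]
tool_rot: [0.665, 0.747, 0.003, 0.003]
ft_force: [-0.5, -0.3, 0.5]
grip_width: 0.0213
```

```bash
python3 - <<'E'
from h import *
st(); snap("wrist","w28"); snap("side","s28",(190,130,350,320),4)
E
```

```text
34.45 pos [0.625  0.0456 0.2227] yaw 96.69 F [-0.5 -0.3  0.5] Tq [ 0.01 -0.05  0.01] w 0.0213
```

View pics/w28.png

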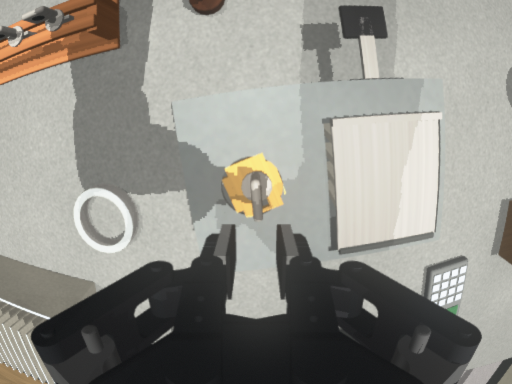

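```bash
python3 - <<'E'
from h import *
import pickle
m,im=pickle.load(open("pics/w28.pkl","rb"))
a=cv2.resize(im[145:225,210:300,::-1],None,fx=5,fy=5,interpolation=cv2.INTER_CUBIC); b=cv2.resize(im[0:80,320:400,::-1],None,fx=5,fy=5,interpolation=cv2.INTER_CUBIC)
cv2.imwrite("pics/w28c.png",np.hstack([a,b]))
print([onz(m,u,v,.081).round(4) for u,v in [(340,6),(382,6),(387,38),(342,38)]])
print("key",onz(m,257,177,.143))
E
```

```text
[array([0.4526, 0.0994, 0.081 ]), array([0.4416, 0.1397, 0.081 ]), array([0.4726, 0.1471, 0.081 ]), array([0.4831, 0.1041, 0.081 ])]
key [0.60284028 0.04293054 0.143     ]
```

View pics/w28c.png

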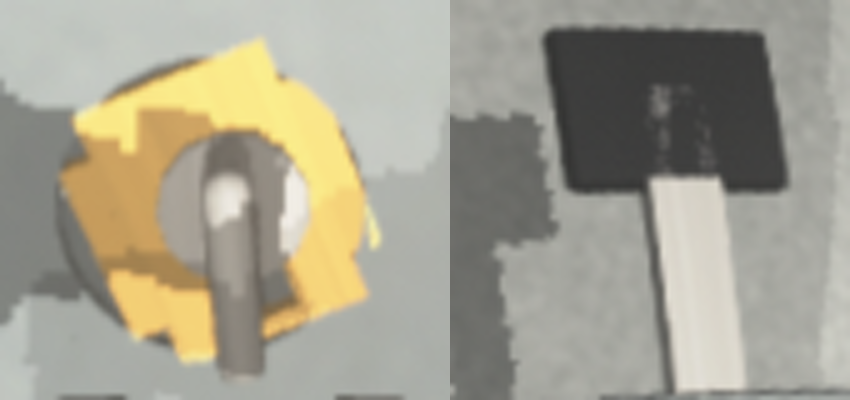

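View pics/s28.png

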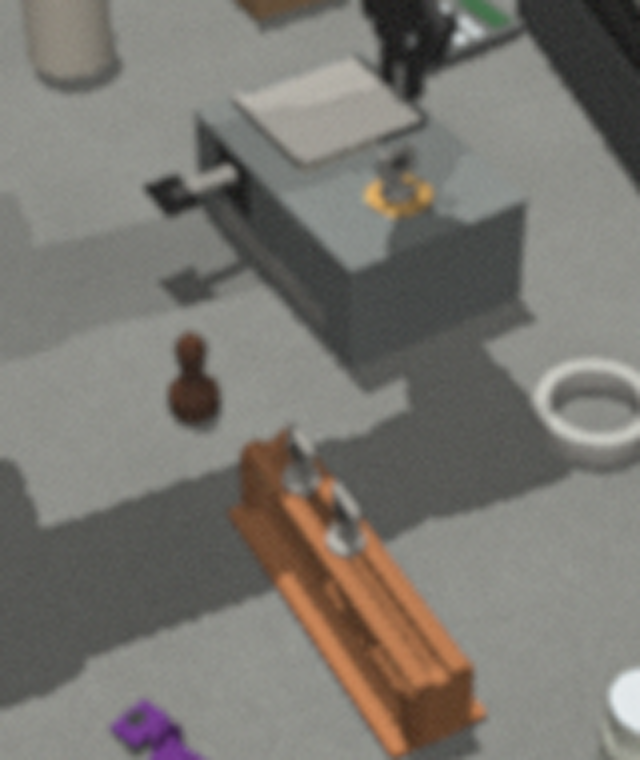

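carry_out(moves=[[0.24,-0.4,0,0,-1],[0.48,-0.74,0,0,-1]])

```text
clock: 34.75
eef_pos: [0.5416, 0.0843, 0.2149]
tool_rot: [0.665, 0.747, -0.002, -0.002]
ft_force: [0.5, 1.0, 0.6]
grip_width: -0.0001
```

carry_out(moves=[[0.24,-0.4,0,-0.077,-1],[0.48,-0.74,0,-0.077,-1],[0.48,-0.74,0.4,-0.077,-1],[0.48,-0.74,0.8,-0.077,-1],[0.48,-0.74,0.8,-0.077,-1],[0.48,-0.74,0.8,-0.077,-1]])

```text
clock: 35.35
eef_pos: [0.4634, 0.1234, 0.1372]
tool_rot: [0.618, 0.786, -0.002, -0.001]
ft_force: [0.5, 0.3, -0.4]
grip_width: -0.0002
```

```bash
python3 - <<'E'
from h import *
goto([.4664,.1236,.11],193.7-90); snap("wrist","w29")
E
```

```text
35.35 pos [0.4634 0.1234 0.1372] yaw 103.62 F [ 0.5  0.3 -0.4] Tq [ 0.02 -0.04  0.03] w -0.0002
shift [-0.005  0.03   0.272] roll -0.0009
```

View pics/w29.png

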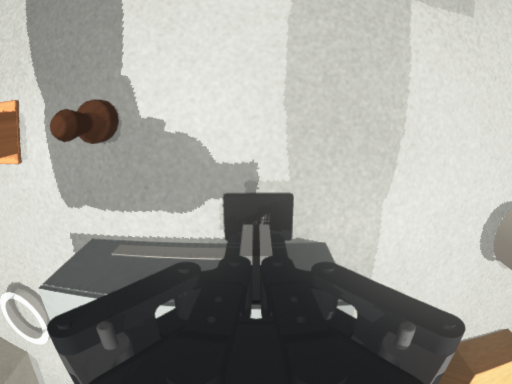

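carry_out(moves=[[0,0.03,0.2,0,-1],[0,0.03,0.3,0,-1],[0,0.03,0.36,0,-1],[0,0.03,0.42,0,-1],[0,0.03,0.48,0,-1],[0,0.03,0.52,0,-1],[0,0.03,0.52,0,-1]])

```text
clock: 36.1
eef_pos: [0.4704, 0.125, 0.0885]
tool_rot: [0.618, 0.786, 0.002, 0.002]
ft_force: [-0.1, -0.1, 8.4]
grip_width: 0.0001
```

```bash
python3 - <<'E'
from h import *
st(); snap("side","s30",(190,110,350,300),4)
E
```

```text
36.1 pos [0.4704 0.125  0.0885] yaw 103.6 F [-0.1 -0.1  8.4] Tq [-0.06 -0.11  0.02] w 0.0001
```

View pics/s30.png

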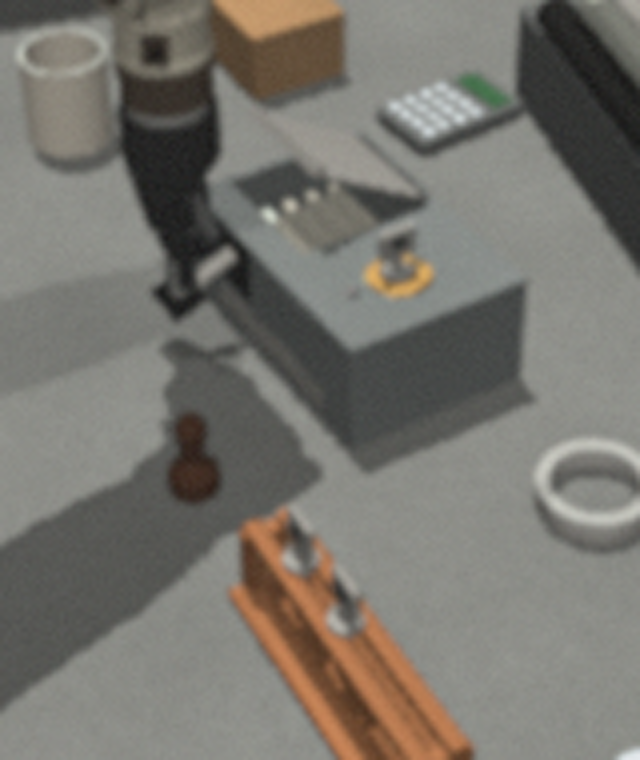

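carry_out(moves=[[0,0,0.03,0,-1],[0,0,0.06,0,-1],[0,0,0.06,0,-1]])

```text
clock: 36.45
eef_pos: [0.4716, 0.1253, 0.0836]
tool_rot: [0.618, 0.786, 0.004, 0.003]
ft_force: [0.9, 0.0, 8.8]
grip_width: 0.0002
```

```bash
python3 - <<'E'
from h import *
st()
E
```

```text
36.45 pos [0.4716 0.1253 0.0836] yaw 103.6 F [0.9 0.  8.8] Tq [-0.02 -0.42  0.01] w 0.0002
```

carry_out(moves=[[0,0,0.025,0,-1],[0,0,0.05,0,-1],[0,0,0.05,0,-1]])

```text
clock: 36.75
eef_pos: [0.472, 0.1255, 0.0826]
tool_rot: [0.618, 0.786, 0.005, 0.004]
ft_force: [-8.4, -2.3, 37.6]
grip_width: -0.0
```

```bash
python3 - <<'E'
from h import *
st()
E
```

```text
36.75 pos [0.472  0.1255 0.0826] yaw 103.6 F [-8.4 -2.3 37.6] Tq [-0.52  1.47 -0.03] w -0.0
```

carry_out(moves=[[0,0,-0.025,0,-1],[0,0,-0.025,0,-1]])

```text
clock: 36.95
eef_pos: [0.4718, 0.1254, 0.083]
tool_rot: [0.618, 0.786, 0.004, 0.003]
ft_force: [-3.5, -1.5, 23.9]
grip_width: 0.0001
```

```bash
python3 - <<'E'
from h import *
st(); snap("side","s31",(190,110,350,300),4)
E
```

```text
36.95 pos [0.4718 0.1254 0.083 ] yaw 103.6 F [-3.5 -1.5 23.9] Tq [-0.21  0.44 -0.01] w 0.0001
```

View pics/s31.png

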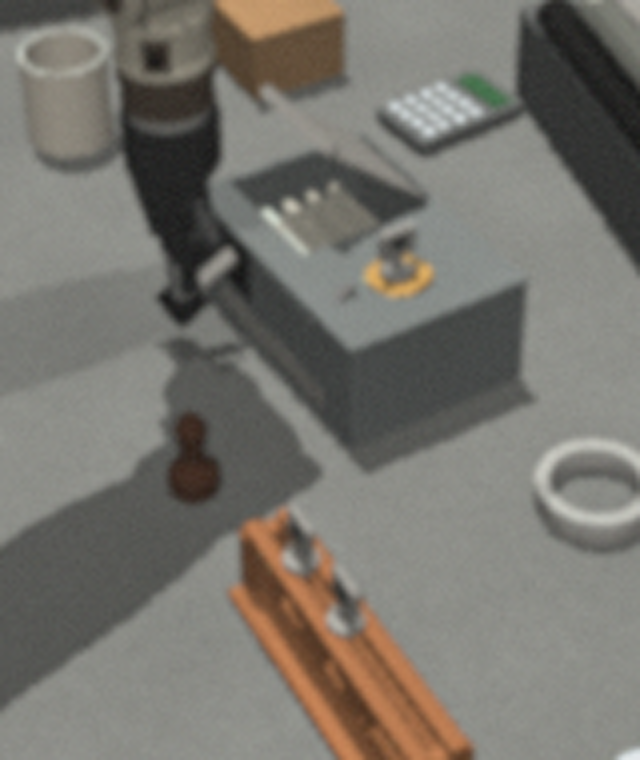

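Lever at its stop at 24 N, lid up. Hold for about a second, then release gently.

carry_out(moves=[[0,0,0,0,-1],[0,0,0,0,-1],[0,0,0,0,-1],[0,0,0,0,-1],[0,0,0,0,-1],[0,0,0,0,-1],[0,0,0,0,-1],[0,0,0,0,-1],[0,0,0,0,-1],[0,0,0,0,-1]])

```text
clock: 38.0
eef_pos: [0.4718, 0.1254, 0.0831]
tool_rot: [0.618, 0.786, 0.004, 0.003]
ft_force: [-3.8, -0.8, 23.4]
grip_width: 0.0001
```

carry_out(moves=[[0,0,-0.08,0,-1],[0,0,-0.16,0,-1],[0,0,-0.24,0,-1],[0,0,-0.34,0,-1],[0,0,-0.6,0,-1],[0,0,-1,0,-1],[0,0,-1,0,-1]])

```text
clock: 38.7
eef_pos: [0.4712, 0.1255, 0.1831]
tool_rot: [0.618, 0.786, 0.004, 0.003]
ft_force: [0.1, 0.5, 0.6]
grip_width: -0.0002
```

carry_out(moves=[[0,-0.7,-0.4,0,-1],[0,-0.7,-0.4,0,-1],[0,-0.7,-0.4,0,-1],[0,-0.7,-0.4,0,-1]])

```text
clock: 39.1
eef_pos: [0.4, 0.1083, 0.2181]
tool_rot: [0.618, 0.786, 0.001, 0.001]
ft_force: [0.6, 0.3, 0.6]
grip_width: 0.0003
```

```bash
python3 - <<'E'
from h import *
st(); snap("side","s32",(190,110,350,300),4); snap("scene","c32",(160,90,320,280),4)
E
```

```text
39.1 pos [0.4    0.1083 0.2181] yaw 103.63 F [0.6 0.3 0.6] Tq [ 0.   -0.03 -0.01] w 0.0003
```

View pics/s32.png

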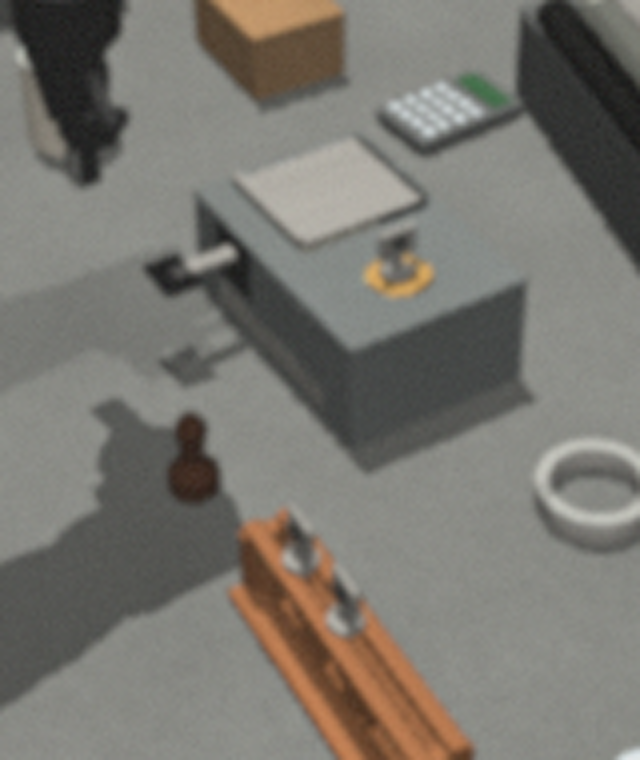

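View pics/c32.png

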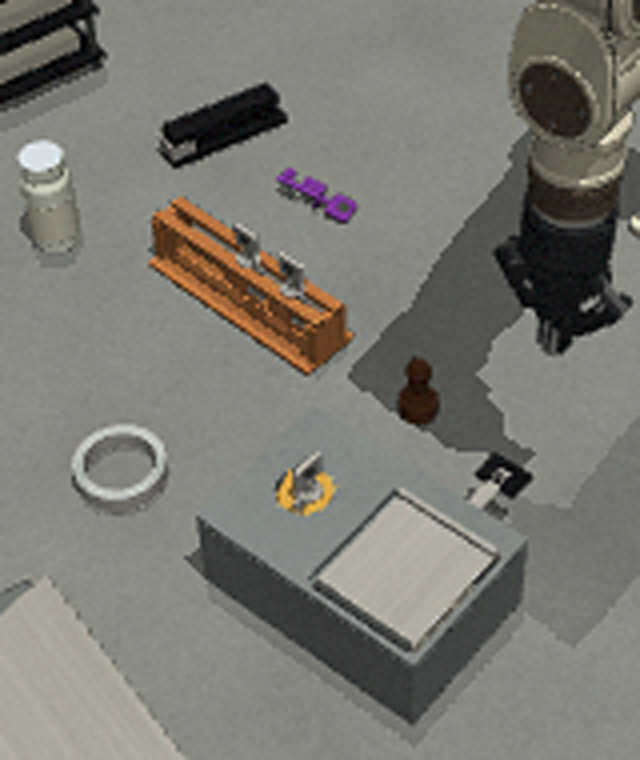

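The lid is shut and the lever up. The key stands in the turned lock, two keys are upright in the stand, and nothing else has moved. I'm handing in.

```bash
python3 - <<'E'
from workcell import order
print(order.job_done())
E
```

```text
the job is handed in; nothing more can be done
None
```

The mail box is unlocked with the right key left in its lock, and the lid check worked. I handed the job in at about 39 s.

- **Keys:** I tried all three, starting with the key nearest the box. The first two stopped hard, with the disc at about 0.2 rad and 0.28 rad. I turned each back until the disc read about 0 (within roughly 0.03 rad) and put it back upright in the stand. The third key, the one nearest the stapler, turned the lock to its stop, at about 1.3 rad by the camera, with the turning moment rising to 0.27 N m.
- **First key less certain:** I stopped it at a turning moment of only 0.16 N m, against 0.44 N m for the second. I took it as wrong because the disc had stopped following the key.
- **Lid:** I pressed the lever to its stop and held the lid raised for a little over a second, at about 24 N. The force briefly reached 37.6 N when the lever met its stop, close to the 40 N limit for the gripper's body, though it was the fingertips that pressed.
- **Last pictures:** They show the lid shut, the lever up, the key standing in the turned lock and two keys upright in the stand. The tape, stapler, stamp and glue look unmoved, as does the purple look-alike key. The arm partly hid the mug, and I did not check it again.
- **Calibration:** The wrist camera read about 2 to 3 mm off sideways, so I lined up each key tip with the slot in the picture instead.

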